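# Set the vacuum regulator and put the washed cups under vacuum

### The arm

A 7-joint arm with a two-finger parallel gripper is mounted at the origin on the work surface. World frame = base frame: x ahead of the robot, y to its left, z up, the work surface at z = 0. Lengths are in mm, angles in rad, forces in N, time in s.
With the tool pointing down it reaches from about 400 to 875 mm from the base axis. Payload 6.5 kg.
Tool frame: the origin (TCP) lies midway between the tips of the shut fingers; the grasp point (between the pads) lies 19 mm behind it; z points along the fingers, y is the direction in which the jaws open and shut (so a half turn about z gives the same grasp; the last joint's range is limited). The gripper opens to 88 mm and grips with 3 to 60 N. Pads are 18 mm wide; open, the fingers measure 123 mm over their backs; the gripper's body (75 mm by 187 mm) begins 45 mm behind the grasp point.
Start: joints at [1.173, 0.536, -0.004, 1.538, 0.003, 1.067, -0.071], TCP at [211.73, -614.541, 238.716] pointing down, gripper open.
Joint ranges: [-2.7, 2.7], [-0.37, 2.16], [-1.27, 1.26], [0.24, 2.4], [-1.31, 4.45], [0.19, 1.91], [-2.76, 2.76]. Speed limits (rad/s): [2.39, 2.39, 3.14, 3.14, 3.14, 3.14, 3.14].

### API

Orientations are given as a rotation vector (axis times angle).
In Python, from station import ctrl, eyes gives the robot as it stands.
- The arm moves only by the shell command python3 -m crank 'ROWS' [OPENING] [FORCE]. ROWS is JSON, a list of rows, each a list of 6 numbers: the shift along the tool's x, y, z in m, then the turn, a rotation vector about the tool's x, y, z in rad. A call has 1 to 8 rows; each row is the pose to reach, as a shift and turn from the pose measured when the call began, along the tool's axes at that moment; what a row does not reach only later rows make up. A row lasts 1/12 s, in which the tool goes at most 41.7 mm and 7.16 degrees, less where a joint would pass 70% of its speed; a pose out of reach is approached as far as the arm can. A call with a gripper value outside its range is refused whole. OPENING is the opening, from -1 (shut) to 1 (fully open), set as the call begins (- or left out, the last holds). The fingers move at their own pace and stop on an object; FORCE is the grip in N (left out, the last holds). Time passes only in rows, so rows that repeat a pose let the fingers close. It gives the time, the measured TCP pose, the force and the opening at its end, in the units of the state.
- ctrl.sense(): the state, without advancing time (a new reading comes with each control period).
- eyes.camera(name): name is "side" or "top" or "wrist"; returns the picture (384x512x3 uint8, red, green, blue); there is no depth.
- eyes.camera_info(name): a dict with "vertical_fov" (degrees; the focal length in pixels is half the picture's height over the tangent of half this angle, whatever the lens; pixels are square), "cx", "cy" (the principal point, pixels), "T" (4x4, takes a point from camera to world coordinates); the wrist camera has in their place "hand_eye" (4x4, takes a point from camera to tool coordinates, whose origin is the TCP and whose axes are the flange's). Camera axes: x right, y up, looking along -z (the intrinsics and any distortion apply to the point x, -y, -z); pixel columns grow to the right and rows downward; lengths in mm; the calibration is good to about 2 mm. A picture is of the moment at which its call begins: read the wrist's pose just before it. camera_info takes no time and is no camera call.
- ctrl.hand_in(): hands the job in, once; it reports no verdict.
Trained networks look in the newest picture that a camera, given by its name, has taken for a name from the list of things; names that differ only in an ending like _2 or _b are one class to them, and where a whole thing is asked for, a point or a joint stands for the part that bears it (a point fixed in the world has none). Each returns a list of dicts, best first, with "p" (0 to 1); they miss things now and then, are a little off and sometimes report something else, mostly with a low value. They report only what shows in the picture. A call takes as long as a camera call. They do not tell look-alikes from the thing itself.
- eyes.recognise(camera, name): "centre" ([x, y, z] in mm, in the coordinates of the camera as it stood for that picture, good to about 4 mm: the middle of the surface that is visible of it).
The state is a dict: "time": time; "joint_positions": joint angles; "dq": joint speeds; "joint_torque": joint torques, N m; "ee_pos": TCP position; "tcp_rot": TCP orientation; "wrist_force": force on the tool from outside, world axes, zero at the start; "torque": the same for the moment, N m; "finger_gap": finger opening in mm.
Only numpy, scipy, OpenCV 4.12 (cv2) and the standard library are available. Lean on these libraries where they do the work, as an engineer would, in place of code of your own. Each camera call takes 0.05 s, during which the arm holds its last target. There are 200 camera calls.

### The job

Dry the washed porcelain cups in the vacuum chamber. Slacken the regulator's lock ring (never force the adjuster against it), turn the adjuster until the gauge needle lies on the set hand, and turn the lock ring back until it is tight with the needle still there; stand every cup upright in the chamber and lay the lid centred on its rim (before or after the setting, as you like). Only when all that is done, open the ball valve fully, and leave the glassware and the tube rack behind undisturbed.

Things in the scene. Friction and masses are not known exactly. Their poses are not given: they have to be found in the camera images.
- station: vacuum station, one rigid fixed assembly on an aluminium base plate 150 x 445 mm; origin on the bench. Along its own y, at x = 0: lidless steel chamber (y = -165 mm), ball valve (+40), regulator (+155), joined by a brass line (top 53 mm above the bench). The gauge stands behind at x = 80, y = 95. z up
- chamber_floor (a point): centre of the chamber's inner floor, 14 mm above the bench. The chamber is a round open steel pot: bore 150 mm, 50 mm deep, wall 5 mm, nothing else inside
- chamber_rim (a point): centre of the chamber's open mouth, at the height of its flat rim (64 mm above the bench, outer diameter 160 mm)
- lid_knob (a point): centre of the lid's knob. The lid is a clear round acrylic disc 170 mm across, 14 mm thick, with a black rubber gasket under its edge and a black upright knob 32 mm across and 36 mm high in the middle; about 0.4 kg. This point is 32 mm above the lid's underside, 18 mm above the disc's top. Starts lying flat on the bench
- lid_seat (a point): point on the centre of the lid's underside (it lies on the rim when the lid is on); z is the lid's axis
- cup1_mid (a point): centre (18 mm up) of porcelain cup 1 of up to four alike: plain white straight-sided open cup, 36 mm across, 36 mm high, 50 g; starts upright on the black draining mat (4 mm thick), about 80 mm from its neighbours; z is the cup's axis, up when upright. Absent in some starts
- cup2_mid (a point): centre (18 mm up) of porcelain cup 2 of up to four alike: plain white straight-sided open cup, 36 mm across, 36 mm high, 50 g; starts upright on the black draining mat (4 mm thick), about 80 mm from its neighbours; z is the cup's axis, up when upright. Absent in some starts
- cup3_mid (a point): centre (18 mm up) of porcelain cup 3 of up to four alike: plain white straight-sided open cup, 36 mm across, 36 mm high, 50 g; starts upright on the black draining mat (4 mm thick), about 80 mm from its neighbours; z is the cup's axis, up when upright. Absent in some starts
- cup4_mid (a point): centre (18 mm up) of porcelain cup 4 of up to four alike: plain white straight-sided open cup, 36 mm across, 36 mm high, 50 g; starts upright on the black draining mat (4 mm thick), about 80 mm from its neighbours; z is the cup's axis, up when upright. Absent in some starts
- regulator_axis (a point): centre of the regulator's lock ring, on its upright axis, 75 mm above the bench. Ring: knurled steel, 54 mm across, 18 mm high (66 to 84 mm above the bench), its sides free to grip all round; the bonnet under it is 50 mm across. The adjuster rises through it on the same axis to 114 mm above the bench
- lock_ring (a joint): lock ring: 0 = tight against its stop; grows as it is turned counter-clockwise seen from above (slackening), to a hard stop at 1.3 rad, where the ring is retained. Stays where left; takes about 0.3 to 0.6 N m. It truly locks: until it is backed off by some 0.7 rad (do 1 rad or more) the adjuster is clamped and turns only by brute force; turning the ring does not drag the adjuster along
- adjuster_bar (a point): centre of the adjuster's black bar knob, on the regulator's axis, 103 mm above the bench: bar 46 mm long, 12 mm wide, 22 mm high (92 to 114 mm above the bench; below it a neck 22 mm across, then the ring's top at 84 mm). x lies along the bar, z up
- adjuster (a joint): adjuster: grows as it is turned clockwise seen from above, 0 to 2.4 rad; starts between 0 and 0.35. Unlocked it takes about 0.06 N m and stays where left. The needle turns 1.5 times as far, the same way
- needle (a joint): gauge needle: long thin black hand on the white dial that faces up (dial 61 mm across, 78 mm above the bench, case 68 mm); angle clockwise from its rest position. Equals 1.5 x adjuster; cannot be moved by hand
- set_hand (a joint): set hand of the gauge: short broad black flag (7 mm wide) at the dial's rim, fixed for the run; same zero and sense as the needle, so the needle lies on it when the two values are equal. Between 1.35 and 2.0 (clockwise of the needle at the start)
- needle_tip (a point): point on the needle, 26 mm from its axis; x points outward along the needle
- set_hand_tip (a point): point on the set hand, 26 mm from the same axis; x points outward along it
- valve_axis (a point): upright axis of the ball valve's handle, at the handle's mid height, 80 mm above the bench
- valve_tip (a point): point on the handle's black rubber grip, 60 mm from the valve's axis. The handle is a flat lever reaching 74 mm from the axis; its rubber grip (32 to 74 mm from the axis) is 16 mm wide and spans 74 to 86 mm above the bench; nothing near it but the valve's body below (top 74 mm, only near the axis)
- valve (a joint): ball valve handle: 0 = shut, handle across the line (towards the station's -x); pi/2 = open, handle along the line, pointing at the chamber (the station's -y); turns counter-clockwise seen from above, hard stop at each end, stays where left, needs about 0.12 N m
- mat: black rubber draining mat, fixed, 210 x 200 x 4 mm, origin on the bench
- flask_a: bystander: conical glass flask 84 mm wide, 130 mm high, origin under its centre, on the bench behind the work
- flask_b: bystander: smaller conical glass flask 67 mm wide, 104 mm high, origin under its centre
- tube_rack: bystander: white tube rack with eight blue-capped tubes, 75 x 150 mm, 101 mm high, origin under its centre
Mind the look-alikes: they are no part of the job. What is shaped like the part that bears cup4_mid but pink or yellow is not meant. Leave any blue or red look-alike of the part that bears cup1_mid alone.

How it is judged:
By the outcome, as a careful person would: the job done as asked, in the order asked, and still so for the second after the job is handed in, with the robot touching nothing.
Of cup1, cup2, cup3, cup4 only 2 to 4 are there at a start; the rules pass over those that are not, and their reading is None.
At some moment in a run one of cup1, cup2, cup3, cup4 may be knocked a few centimetres aside while the robot is not near it.
It also fails if it takes over 210 s, if anything falls off the work surface, if the arm or the gripper's body presses on something with over 40 N, if the wrist force passes 120 N, or if a joint passes its speed limit or range.

## Working session

There is one attempt and no reset: what is moved stays moved. The work goes in short steps, Python scripts to look and compute and a shell command to move; the robot and the scene stay as the last step left them, time stands still between calls to the robot, and variables do not carry over. Pictures are saved under pics/ and viewed, about 12 in all and at most 16, crops included, and the job is handed in when it is done.

```bash
ls; mkdir -p pics; cat > h.py <<'E'
import numpy as np, cv2
from scipy.spatial.transform import Rotation as R
from station import ctrl, eyes
def pose():
    s=ctrl.sense(); T=np.eye(4); T[:3,:3]=R.from_rotvec(s["tcp_rot"]).as_matrix(); T[:3,3]=s["ee_pos"]; return T
def camT(n,P=None):
    i=eyes.camera_info(n)
    return (pose() if P is None else P)@np.array(i["hand_eye"]) if n=="wrist" else np.array(i["T"])
def K(n):
    i=eyes.camera_info(n); f=192/np.tan(np.radians(i["vertical_fov"])/2); return f,i["cx"],i["cy"]
def snap(n,fn=None):
    T=camT(n); im=eyes.camera(n)
    if fn: cv2.imwrite("pics/"+fn,im[:,:,::-1])
    return im,T
def rec(n,name,T,pmin=.2):
    return [(np.round((T@np.r_[d["centre"],1])[:3],1),round(d["p"],2)) for d in eyes.recognise(n,name) if d["p"]>pmin]
def ray(n,T,u,v,z):   # pixel -> world at height z
    f,cx,cy=K(n); d=T[:3,:3]@np.array([(u-cx)/f,-(v-cy)/f,-1]); return T[:3,3]+d*(z-T[2,3])/d[2]
def pix(n,T,p):
    f,cx,cy=K(n); c=np.linalg.inv(T)@np.r_[p,1]; return np.array([cx+f*c[0]/-c[2],cy-f*c[1]/-c[2]])
def rel(p,yaw):  # goal: TCP p (mm), tool down, tool y axis heading yaw (world, mod pi) -> shift m, turn
    T=pose(); y=np.array([np.cos(yaw),np.sin(yaw),0]); 
    if y@T[:3,1]<0:y=-y
    z=np.array([0,0,-1.]); G=np.c_[np.cross(y,z),y,z]
    return np.round(T[:3,:3].T@(np.array(p)-T[:3,3])/1000,4),np.round(R.from_matrix(T[:3,:3].T@G).as_rotvec(),3)
E
python3 - <<'E'
from h import *
print({k:(np.round(v,2).tolist() if not isinstance(v,(int,float)) else round(v,2)) for k,v in ctrl.sense().items()})
for n in("top","side","wrist"):
    i=eyes.camera_info(n);print({k:np.round(v,2).tolist() for k,v in i.items() if not isinstance(v,str)})
a,Ta=snap("top","top0.png");
for k in["cup1_mid","lid_knob","station","chamber_rim","regulator_axis","adjuster_bar","valve_tip","valve_axis","needle_tip","set_hand_tip","mat","flask_a","tube_rack"]: print(k,rec("top",k,Ta))
b,Tb=snap("side","side0.png")
for k in["cup1_mid","lid_knob","adjuster_bar"]: print(k,rec("side",k,Tb))
print(pose().round(3))
E
```

```text
pics
{'time': 0.0, 'joint_positions': [1.17, 0.54, -0.0, 1.54, 0.0, 1.07, -0.07], 'dq': [0.0, -0.0, -0.0, -0.0, -0.0, 0.0, 0.0], 'joint_torque': [0.0, -57.1, 0.99, -25.16, -0.06, 0.02, 0.0], 'ee_pos': [211.48, -614.01, 237.86], 'tcp_rot': [-3.1, -0.52, 0.0], 'wrist_force': [-0.78, 0.03, -0.33], 'torque': [0.03, -0.01, 0.02], 'finger_gap': 88.11}
{'vertical_fov': 42.16, 'cx': 254.47, 'cy': 195.28, 'T': [[-0.05, 0.98, -0.2, 236.39], [-1.0, -0.05, 0.01, -48.98], [0.0, 0.2, 0.98, 1541.91], [0.0, 0.0, 0.0, 1.0]]}
{'vertical_fov': 57.17, 'cx': 249.72, 'cy': 191.89, 'T': [[0.99, 0.09, -0.08, 454.01], [-0.12, 0.76, -0.64, -773.6], [0.01, 0.65, 0.76, 955.51], [0.0, 0.0, 0.0, 1.0]]}
{'vertical_fov': 65.35, 'cx': 251.73, 'cy': 193.75, 'hand_eye': [[-0.0, 0.96, 0.29, 74.36], [1.0, -0.0, 0.0, -0.14], [0.0, 0.29, -0.96, -146.25], [0.0, 0.0, 0.0, 1.0]]}
cup1_mid [(array([ 329.6, -419.9,   13.5]), 0.69), (array([ 351.5, -319.1,    7.6]), 0.67), (array([ 480.8, -374.9,   16.9]), 0.51)]
lid_knob []
station [(array([516.7, 239.6,  10. ]), 0.81)]
chamber_rim [(array([518.1, 239.2,  11.8]), 0.88), (array
[... 439 characters left out ...]
-336.6,    7.1]), 0.61)]
flask_a [(array([ 730.4, -308.6,   41.4]), 0.93), (array([ 743.8, -179.4,   52.9]), 0.73)]
tube_rack [(array([756.7, -43.9,  82.3]), 0.75)]
cup1_mid [(array([ 347.7, -312.4,   18.5]), 0.71), (array([ 566.7, -390.6,   21.1]), 0.6), (array([ 479.3, -372.5,   24.1]), 0.48), (array([ 327.1, -417.9,   17.1]), 0.47), (array([ 582.7, -299.6,   24.3]), 0.45), (array([530.4, 197.5,  14.6]), 0.4)]
lid_knob []
adjuster_bar [(array([460.5, 246.8,  82.5]), 0.49)]
[[ 9.45000e-01  3.26000e-01  0.00000e+00  2.11727e+02]
 [ 3.26000e-01 -9.45000e-01 -0.00000e+00 -6.14554e+02]
 [-0.00000e+00  0.00000e+00 -1.00000e+00  2.38736e+02]
 [ 0.00000e+00  0.00000e+00  0.00000e+00  1.00000e+00]]
```

View pics/top0.png

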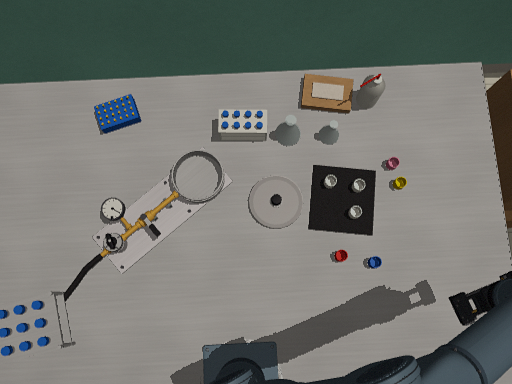

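View pics/side0.png

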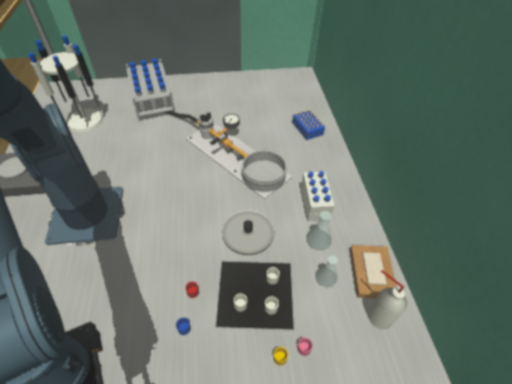

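The top view shows three white cups on the mat at (330,181), (359,185) and (355,212), and a fourth seems absent. The look-alikes are red (341,256), blue (374,262), pink (392,162) and yellow (400,183). The lid knob is at (276,200), the chamber at (198,177), the regulator at (113,240) and the dial at (112,209).

```bash
python3 - <<'E'
from h import *
print(eyes.camera_info("top").keys(), {k:v for k,v in eyes.camera_info("wrist").items() if k!="hand_eye"})
T=camT("top"); 
for n,u,v,z in[("c",330,180,36),("c",359,184,36),("c",355,211,36),("knob",276,200,40),("rim",198,177,64),("reg",113,240,103),("dial",112,209,78),("red",341,255,30),("blue",374,261,30),("pink",392,162,30),("yel",400,182,30)]: print(n,ray("top",T,u,v,z).round())
T=camT("side")
for n,u,v,z in[("c",273,271,36),("c",240,297,36),("c",272,301,36),("knob",248,226,36),("rim",264,170,64),("reg",206,117,110)]: print(n,ray("side",T,u,v,z).round())
im=cv2.imread("pics/top0.png"); cv2.imwrite("pics/c1.png",np.hstack([cv2.resize(im[150:280,300:410],None,fx=4,fy=4,interpolation=2)[:520],cv2.resize(im[180:270,80:170],(360,520))]))
print(rel([480,-340,330],np.pi/2))
E
```

```text
dict_keys(['vertical_fov', 'cx', 'cy', 'T']) {'vertical_fov': 65.35120159153735, 'cx': 251.72997974361704, 'cy': 193.75407797946733}
c [ 585. -302.   36.]
c [ 567. -391.   36.]
c [ 483. -371.   36.]
knob [ 529. -131.   40.]
rim [608. 104.  64.]
reg [423. 351. 103.]
dial [519. 361.  78.]
red [ 352. -318.   30.]
blue [ 329. -416.   30.]
pink [ 634. -503.   30.]
yel [ 569. -521.   30.]
c [ 584. -299.   36.]
c [ 482. -366.   36.]
c [ 567. -387.   36.]
knob [ 531. -134.   36.]
rim [612.  78.  64.]
reg [422. 340. 110.]
(array([ 0.3431, -0.1722, -0.0913]), array([ 0.   , -0.   ,  0.332]))
```

View pics/c1.png

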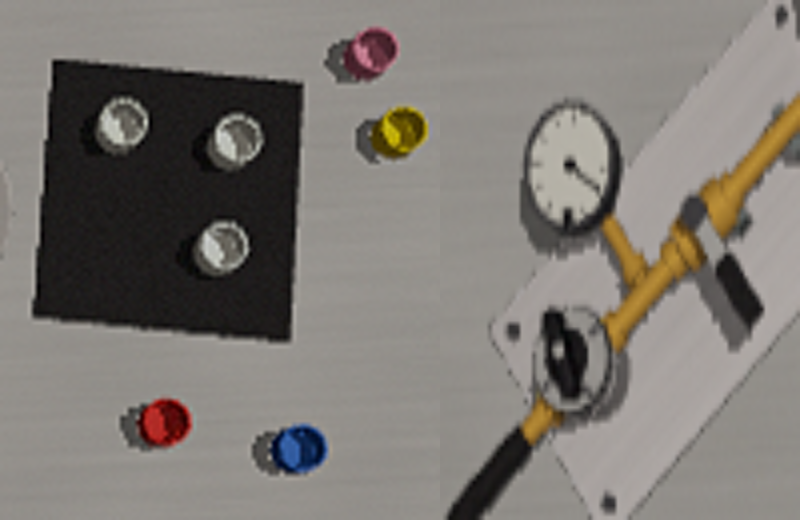

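Cups confirmed: A (585,-300), B (567,-389), C (483,-369). The coloured ones stay out of it. Moving above the mat.

```bash
python3 -m crank '[[0.343,-0.172,-0.05,0,0,0.332],[0.343,-0.172,-0.05,0,0,0.332],[0.343,-0.172,-0.05,0,0,0.332],[0.343,-0.172,-0.05,0,0,0.332],[0.343,-0.172,-0.05,0,0,0.332],[0.343,-0.172,-0.05,0,0,0.332],[0.343,-0.172,-0.05,0,0,0.332],[0.343,-0.172,-0.05,0,0,0.332]]' 0.4 8
python3 - <<'E'
from h import *
print(rel([480,-340,290],np.pi/2))
E
```

```text
time: 1.57
ee_pos: [444.0, -376.6, 282.3]
tcp_rot: [3.141, -0.0, 0.001]
wrist_force: [0.8, -1.0, 0.2]
finger_gap: 61.7
(array([ 0.036 , -0.0366, -0.0077]), array([ 0., -0., -0.]))
```

```bash
python3 -m crank '[[0.036,-0.036,0,0,0,0],[0.036,-0.036,0,0,0,0],[0.036,-0.036,0,0,0,0],[0.036,-0.036,0,0,0,0]]'
python3 - <<'E'
from h import *
im,T=snap("wrist","w1.png"); print(T[:3,3].round())
print(rec("wrist","cup1_mid",T)); print(pose()[:3,3].round(1))
for p in([585,-300,40],[567,-389,40],[483,-369,40]): print(pix("wrist",T,p).round())
E
```

```text
time: 1.9
ee_pos: [479.9, -340.6, 282.2]
tcp_rot: [3.141, 0.002, -0.0]
wrist_force: [-0.7, 0.1, 0.3]
finger_gap: 61.7
[ 554. -340.  428.]
[(array([ 323.9, -417.3,   18.7]), 0.87), (array([ 348.9, -321.4,   23.4]), 0.81), (array([ 479.6, -371.5,   12.2]), 0.79)]
[ 478.4 -342.4  282.2]
[218.  76.]
[291.  92.]
[274. 159.]
```

View pics/w1.png

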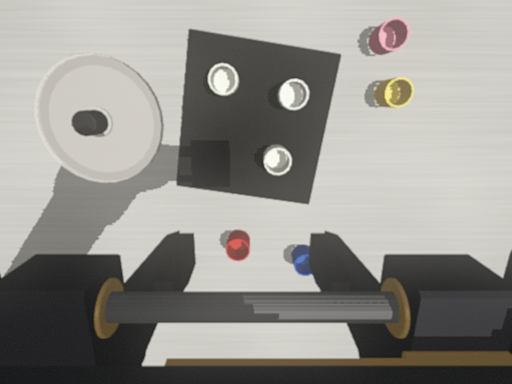

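```bash
cat >> h.py <<'E'
def cups(im,T,guess,zr=40,r=30):
    out=[]
    for p in guess:
        u,v=pix("wrist",T,[p[0],p[1],zr]).astype(int); x0,y0=max(u-r,0),max(v-r,0)
        g=cv2.cvtColor(im,cv2.COLOR_RGB2GRAY)[y0:v+r,x0:u+r]; m=(g>110).astype(np.uint8)
        n,l,s,c=cv2.connectedComponentsWithStats(m); k=1+np.argmax(s[1:,4])
        h=cv2.convexHull(np.argwhere(l==k)[:,::-1].astype(np.int32)); e=cv2.fitEllipse(h)
        out.append((ray("wrist",T,e[0][0]+x0,e[0][1]+y0,zr-4).round(1)[:2],np.round([e[0][0]+x0,e[0][1]+y0,*e[1]],1)))
    return out
E
python3 - <<'E'
from h import *
im,T=snap("wrist")
for o in cups(im,T,[[585,-300],[567,-389],[483,-369]],r=26): print(*o)
g=cv2.cvtColor(im,cv2.COLOR_RGB2GRAY); e=None
print(ray("wrist",T,90,122,36)[:2],pose()[:3,3])
E
```

```text
[ 581.9 -304.8] [220.8  77.7  31.5  34.2]
[ 564.5 -392.4] [291.8  92.4  31.2  33. ]
[ 481.4 -374. ] [275.6 158.8  28.9  31.1]
[ 529.49635015 -136.05266357] [ 478.36696235 -342.56545789  282.25697999]
```

```bash
python3 -m crank '[[0.004,0.030,0.04,0,0,0],[0.004,0.030,0.08,0,0,0],[0.004,0.030,0.12,0,0,0],[0.004,0.030,0.16,0,0,0],[0.004,0.030,0.20,0,0,0],[0.004,0.030,0.22,0,0,0],[0.004,0.030,0.23,0,0,0],[0.004,0.030,0.23,0,0,0]]'
python3 - <<'E'
from h import *
im,T=snap("wrist","w2.png"); print(rel([482,-372,12],np.pi/2)); print(pix("wrist",T,[482,-372,40]))
E
```

```text
time: 2.72
ee_pos: [479.8, -373.2, 50.1]
tcp_rot: [-3.141, 0.009, 0.007]
wrist_force: [-0.7, 0.1, -0.1]
finger_gap: 61.6
(array([ 0.0008, -0.0019,  0.0402]), array([ 0.001,  0.001, -0.005]))
[249.78520266 234.83361072]
```

View pics/w2.png

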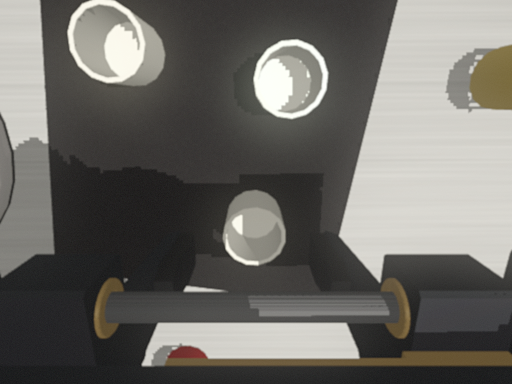

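The cup rim is centred at (255,234), midway between the fingers. Descending and gripping.

```bash
python3 -m crank '[[0.001,0,0.02,0,0,0],[0.001,0,0.038,0,0,0],[0.001,0,0.038,0,0,0]]'
python3 -m crank '[[0,0,0,0,0,0],[0,0,0,0,0,0],[0,0,0,0,0,0],[0,0,0,0,0,0]]' -1 8
python3 -m crank '[[0,0,-0.03,0,0,0],[0,0,-0.07,0,0,0],[0,0,-0.11,0,0,0],[0,0,-0.13,0,0,0],[0,0,-0.13,0,0,0]]'
python3 -c "
from h import *
print(rel([520,-60,140],np.pi/2),rel([565,100,140],np.pi/2))"
```

```text
time: 3.02
ee_pos: [481.6, -374.2, 13.9]
tcp_rot: [3.141, -0.009, -0.004]
wrist_force: [-0.9, 0.8, -0.6]
finger_gap: 61.5
time: 3.35
ee_pos: [482.5, -374.9, 15.4]
tcp_rot: [3.139, -0.009, -0.001]
wrist_force: [-0.4, 0.2, -0.4]
finger_gap: 37.0
time: 3.77
ee_pos: [485.5, -376.8, 151.6]
tcp_rot: [3.133, -0.01, 0.013]
wrist_force: [1.0, -0.2, -0.5]
finger_gap: 35.9
(array([ 0.0324, -0.3171,  0.0093]), array([ 0.008, -0.008, -0.006])) (array([ 0.0764, -0.4774,  0.0084]), array([ 0.008, -0.008, -0.006]))
```

```bash
python3 -m crank '[[0.005,-0.04,-0.02,0,0,0],[0.01,-0.08,-0.04,0,0,0],[0.015,-0.12,-0.05,0,0,0],[0.02,-0.16,-0.05,0,0,0],[0.025,-0.20,-0.05,0,0,0],[0.03,-0.24,-0.05,0,0,0],[0.035,-0.28,-0.05,0,0,0],[0.035,-0.32,-0.05,0,0,0]]'
python3 -m crank '[[0,-0.04,0,0,0,0],[0,-0.08,0,0,0,0],[0,-0.12,0,0,0,0],[0,-0.15,0,0,0,0],[0,-0.15,0,0,0,0],[0,-0.15,0,0,0,0]]'
python3 - <<'E'
from h import *
im,T=snap("wrist","w3.png"); print(pose()[:3,3].round(1),pix("wrist",T,[608,104,64]))
for k in["chamber_rim","chamber_floor","valve_tip","adjuster_bar"]: print(k,rec("wrist",k,T))
E
```

```text
time: 4.43
ee_pos: [522.2, -55.2, 199.1]
tcp_rot: [3.133, -0.01, 0.013]
wrist_force: [0.8, -0.2, -0.6]
finger_gap: 36.0
time: 4.93
ee_pos: [522.5, 96.8, 197.3]
tcp_rot: [3.134, -0.003, 0.012]
wrist_force: [0.2, -0.4, -0.3]
finger_gap: 35.9
[522.8  94.6 197.4] [242.41587119  90.67209078]
chamber_rim [(array([564.9, 174.5,  16.1]), 0.79)]
chamber_floor [(array([561. , 172.9,  15.7]), 0.89)]
valve_tip [(array([482.5, 259.5,  84.9]), 0.77), (array([520.5, 100.9, 205.5]), 0.56)]
adjuster_bar [(array([517.9,  98. , 203.1]), 0.26)]
```

View pics/w3.png

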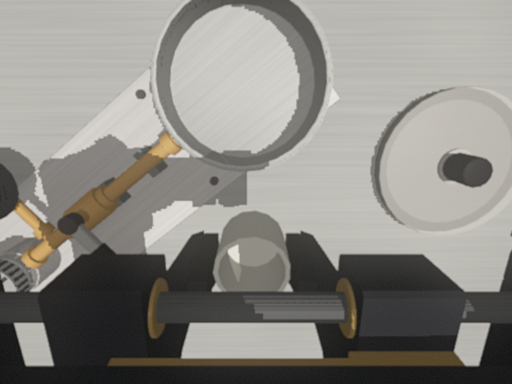

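```bash
python3 - <<'E'
from h import *
im,T=snap("wrist"); im=cv2.imread("pics/w3.png")
g=cv2.GaussianBlur(cv2.cvtColor(im,cv2.COLOR_BGR2GRAY),(3,3),0).astype(float)
gx=cv2.Sobel(g,6,1,0);gy=cv2.Sobel(g,6,0,1);G=np.hypot(gx,gy)
a=np.linspace(0,2*np.pi,180)
def score(c):
    s=0
    for r in(75,80):
        P=np.array([pix("wrist",T,[c[0]+r*np.cos(t),c[1]+r*np.sin(t),64]) for t in a]); 
        v=cv2.remap(np.minimum(G,200).astype(np.float32),P[:,0].astype(np.float32)[None],P[:,1].astype(np.float32)[None],1,borderValue=0); s+=v.sum()
    return s
best=max(((score((x,y)),x,y) for x in range(596,626,2) for y in range(90,118,2))); print(best)
x,y=best[1:]
for r in(75,80):
  for t in a: cv2.circle(im,tuple(int(v) for v in pix("wrist",T,[x+r*np.cos(t),y+r*np.sin(t),64])),0,(0,0,255),-1)
cv2.imwrite("pics/c2.png",im)
E
```

```text
Traceback (most recent call last):
  File "h.py", line 20, in pix
    f,cx,cy=K(n); c=np.linalg.inv(T)@np.r_[p,1]; return np.array([cx+f*c[0]/-c[2],cy-f*c[1]/-c[2]])
            ~^^^
  File "h.py", line 10, in K
    i=eyes.camera_info(n); f=192/np.tan(np.radians(i["vertical_fov"])/2); return f,i["cx"],i["cy"]
ValueError: time passes only in moves, steps and waits
```

```bash
sed -i 's/^def K/import functools\n@functools.cache\ndef K/' h.py; cat >> h.py <<'E'
def ring(im,T,c0,radii,z,span=16,step=1,fn=None,n="wrist"):
    g=cv2.GaussianBlur(cv2.cvtColor(im,cv2.COLOR_RGB2GRAY),(3,3),0); G=np.minimum(np.hypot(cv2.Sobel(g,5,1,0),cv2.Sobel(g,5,0,1)),200)
    f,cx,cy=K(n); Ti=np.linalg.inv(T); a=np.linspace(0,2*np.pi,180)
    def P(x,y):
        w=np.concatenate([np.c_[x+r*np.cos(a),y+r*np.sin(a),0*a+z,0*a+1] for r in radii])@Ti.T
        return (cx-f*w[:,0]/w[:,2]).astype(np.float32),(cy+f*w[:,1]/w[:,2]).astype(np.float32)
    d=np.arange(-span,span+1,step)
    b=max((cv2.remap(G,*[q[None] for q in P(c0[0]+i,c0[1]+j)],1,borderValue=0).sum(),c0[0]+i,c0[1]+j) for i in d for j in d)
    if fn:
        o=im[:,:,::-1].copy()
        for u,v in zip(*P(*b[1:])): cv2.circle(o,(int(u),int(v)),0,(0,0,255),-1)
        cv2.imwrite("pics/"+fn,o)
    return b
E
python3 - <<'E'
from h import *
im,T=snap("wrist"); print(ring(im,T,(608,104),(75,80),64,fn="c2.png")); print(pose()[:3,3])
im,T=snap("top"); print(ring(im,T,(608,104),(75,80),64,n="top"))
im,T=snap("side"); print(ring(im,T,(608,94),(75,80),64,n="side"))
E
```

```text
(np.float32(31802.129), np.int64(616), np.int64(105))
[523.29645522  93.46541252 197.80036179]
(np.float32(24303.9), np.int64(616), np.int64(108))
(np.float32(39568.824), np.int64(613), np.int64(101))
```

View pics/c2.png

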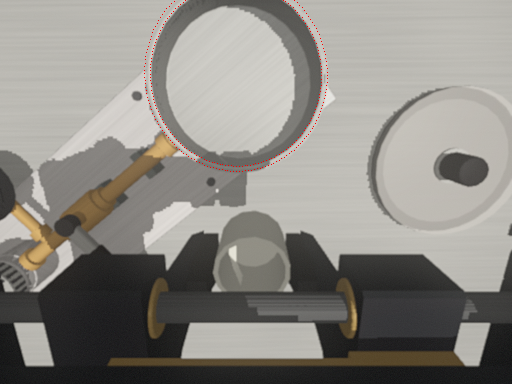

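```bash
python3 -m crank '[[0.04,-0.010,0,0,0,0],[0.08,-0.010,0.02,0,0,0],[0.12,-0.010,0.04,0,0,0],[0.134,-0.010,0.06,0,0,0],[0.134,-0.010,0.09,0,0,0],[0.134,-0.010,0.09,0,0,0]]'
python3 - <<'E'
from h import *
print(rel([657,104,28],np.pi/2))
E
```

```text
time: 5.88
ee_pos: [655.0, 100.8, 102.7]
tcp_rot: [3.131, -0.013, -0.001]
wrist_force: [-0.8, -0.6, -2.2]
finger_gap: 35.7
(array([ 0.002 , -0.004 ,  0.0747]), array([ 0.01 ,  0.001, -0.008]))
```

```bash
python3 -m crank '[[0.002,-0.004,0.02,0.01,0,-0.008],[0.002,-0.004,0.04,0.01,0,-0.008],[0.002,-0.004,0.06,0.01,0,-0.008],[0.002,-0.004,0.07,0.01,0,-0.008],[0.002,-0.004,0.075,0.01,0,-0.008],[0.002,-0.004,0.075,0.01,0,-0.008]]'
python3 -m crank '[[0,0,0.001,0,0,0],[0,0,0.002,0,0,0]]'
python3 -m crank '[[0,0,0,0,0,0],[0,0,0,0,0,0],[0,0,0,0,0,0]]' 0.14
python3 -m crank '[[0,0,-0.02,0,0,0],[0,0,-0.06,0,0,0],[0,0,-0.10,0,0,0],[0,0,-0.12,0,0,0],[0,0,-0.12,0,0,0]]'
```

```text
time: 6.38
ee_pos: [656.6, 104.0, 27.8]
tcp_rot: [3.141, -0.001, -0.002]
wrist_force: [-0.4, -0.6, -0.5]
finger_gap: 35.4
time: 6.55
ee_pos: [657.6, 104.2, 27.4]
tcp_rot: [3.141, -0.001, 0.001]
wrist_force: [0.2, 0.7, -1.0]
finger_gap: 35.9
time: 6.8
ee_pos: [658.1, 104.4, 28.3]
tcp_rot: [-3.141, 0.001, -0.003]
wrist_force: [0.0, 0.2, 0.4]
finger_gap: 50.1
time: 7.22
ee_pos: [661.6, 105.1, 154.7]
tcp_rot: [-3.139, 0.001, -0.019]
wrist_force: [1.4, -0.3, -0.6]
finger_gap: 50.2
```

```bash
python3 -m crank '[[-0.01,0.04,-0.02,0,0,0],[-0.02,0.08,-0.04,0,0,0],[-0.03,0.12,-0.05,0,0,0],[-0.04,0.16,-0.05,0,0,0],[-0.05,0.20,-0.05,0,0,0],[-0.06,0.24,-0.05,0,0,0],[-0.08,0.28,-0.05,0,0,0],[-0.10,0.32,-0.05,0,0,0]]' 0.4
python3 -m crank '[[0,0.04,0,0,0,0],[0,0.08,0,0,0,0],[0,0.12,0,0,0,0],[0,0.16,0.03,0,0,0],[-0.01,0.176,0.06,0,0,0],[-0.01,0.176,0.08,0,0,0],[-0.01,0.176,0.08,0,0,0]]'
python3 - <<'E'
from h import *
im,T=snap("wrist"); print(pose()[:3,3].round(1))
print(rec("wrist","cup1_mid",T)); 
for p in((583,-303),(565,-391)): print(ring(im,T,p,(15.5,18),40))
print(rel([565,-392,14],np.pi/2))
E
```

```text
time: 7.88
ee_pos: [566.3, -203.5, 202.3]
tcp_rot: [-3.139, 0.001, -0.018]
wrist_force: [0.2, -0.4, -0.4]
finger_gap: 61.6
time: 8.47
ee_pos: [552.2, -379.5, 115.7]
tcp_rot: [-3.135, 0.007, -0.004]
wrist_force: [-0.2, 0.2, 0.2]
finger_gap: 61.6
[ 554.8 -378.3  118.7]
[(array([ 367.9, -320.3,    6.1]), 0.43), (array([ 578.4, -304.7,   24.7]), 0.26)]
(np.float32(53238.934), np.int64(582), np.int64(-305))
(np.float32(44912.777), np.int64(565), np.int64(-392))
(array([0.0069, 0.0144, 0.1072]), array([-0.004, -0.01 , -0.   ]))
```

```bash
python3 -m crank '[[0.007,0.014,0.02,0,-0.01,0],[0.008,0.014,0.05,0,-0.01,0],[0.008,0.014,0.08,0,-0.01,0],[0.008,0.014,0.10,0,-0.01,0],[0.008,0.014,0.107,0,-0.01,0],[0.008,0.014,0.107,0,-0.01,0]]'
python3 -m crank '[[0,0,0,0,0,0],[0,0,0,0,0,0],[0,0,0,0,0,0],[0,0,0,0,0,0]]' -1 8
python3 -m crank '[[0,0,-0.03,0,0,0],[0,0,-0.07,0,0,0],[0,0,-0.11,0,0,0],[0,0,-0.15,0,0,0],[0,0,-0.15,0,0,0]]'
python3 -c "
from h import *
print(rel([615,104,150],np.pi/2))"
```

```text
time: 9.07
ee_pos: [566.9, -390.0, 14.1]
tcp_rot: [-3.136, -0.003, -0.0]
wrist_force: [0.3, -0.2, 0.2]
finger_gap: 61.9
time: 9.4
ee_pos: [567.9, -390.6, 15.9]
tcp_rot: [-3.138, -0.003, -0.004]
wrist_force: [-0.3, -0.9, 0.6]
finger_gap: 36.9
time: 9.82
ee_pos: [572.0, -394.3, 176.0]
tcp_rot: [3.137, 0.002, 0.024]
wrist_force: [2.8, -1.1, 0.4]
finger_gap: 35.6
(array([ 0.0432, -0.4984,  0.0245]), array([ 0.004, -0.015,  0.001]))
```

```bash
python3 -m crank '[[0,-0.04,0,0,0,0],[0.005,-0.08,0,0,0,0],[0.01,-0.12,0,0,0,0],[0.015,-0.16,0,0,0,0],[0.02,-0.20,0,0,0,0],[0.03,-0.24,0,0,0,0],[0.035,-0.28,0,0,0,0],[0.043,-0.32,0,0,0,0]]'
python3 -m crank '[[0,-0.04,0,0,0,0],[0,-0.08,0,0,0,0],[0,-0.12,0,0,0,0],[0,-0.16,0,0,0,0],[0,-0.178,0.03,0,0,0],[0,-0.178,0.06,0,0,0],[0,-0.178,0.06,0,0,0]]'
python3 -c "
from h import *
print(rel([617,104,28],np.pi/2))"
```

```text
time: 10.48
ee_pos: [614.5, -72.5, 175.9]
tcp_rot: [3.137, 0.001, 0.025]
wrist_force: [1.4, -0.5, -0.5]
finger_gap: 35.6
time: 11.07
ee_pos: [611.5, 106.5, 110.4]
tcp_rot: [3.136, 0.007, 0.012]
wrist_force: [-0.8, -0.3, -1.5]
finger_gap: 35.6
(array([0.0049, 0.0021, 0.0825]), array([ 0.006, -0.008,  0.004]))
```

```bash
python3 -m crank '[[0.003,0.002,0.01,0.006,-0.008,0.004],[0.004,0.002,0.03,0.006,-0.008,0.004],[0.004,0.002,0.05,0.006,-0.008,0.004],[0.004,0.002,0.07,0.006,-0.008,0.004],[0.004,0.002,0.081,0.006,-0.008,0.004],[0.004,0.002,0.081,0.006,-0.008,0.004],[0.004,0.002,0.081,0.006,-0.008,0.004]]'
python3 -m crank '[[0,0,0.001,0,0,0],[0,0,0.002,0,0,0]]'
python3 -m crank '[[0,0,0,0,0,0],[0,0,0,0,0,0],[0,0,0,0,0,0]]' 0.14
python3 -m crank '[[0,0,-0.02,0,0,0],[0,0,-0.06,0,0,0],[0,0,-0.10,0,0,0],[0,0,-0.14,0,0,0],[0,0,-0.16,0,0,0]]'
python3 -c "
from h import *
print(rel([582,-305,200],np.pi/2))"
```

```text
time: 11.65
ee_pos: [616.5, 103.3, 30.2]
tcp_rot: [3.142, -0.001, 0.0]
wrist_force: [0.1, -0.1, -0.1]
finger_gap: 35.6
time: 11.82
ee_pos: [618.0, 103.2, 30.0]
tcp_rot: [-3.141, 0.002, -0.005]
wrist_force: [0.3, 0.5, 0.3]
finger_gap: 35.7
time: 12.07
ee_pos: [618.5, 103.3, 30.7]
tcp_rot: [-3.141, 0.002, -0.007]
wrist_force: [-0.3, -0.7, -0.1]
finger_gap: 50.2
time: 12.48
ee_pos: [619.9, 103.8, 196.2]
tcp_rot: [-3.14, 0.002, -0.017]
wrist_force: [0.7, -0.1, -0.1]
finger_gap: 50.1
(array([-0.0373,  0.4088, -0.005 ]), array([-0.002, -0.011, -0.001]))
```

```bash
python3 -m crank '[[0,0.04,0,0,0,0],[-0.005,0.08,0,0,0,0],[-0.01,0.12,0,0,0,0],[-0.015,0.16,0,0,0,0],[-0.02,0.20,0,0,0,0],[-0.03,0.24,0,0,0,0],[-0.037,0.28,0,0,0,0],[-0.037,0.32,0,0,0,0]]' 0.4
python3 -m crank '[[-0.005,0.04,0.02,0,0,0],[-0.005,0.089,0.05,0,0,0],[-0.005,0.089,0.08,0,0,0],[-0.005,0.089,0.08,0,0,0],[-0.005,0.089,0.08,0,0,0]]'
python3 - <<'E'
from h import *
im,T=snap("wrist","w4.png"); print(pose()[:3,3].round(1))
print(rec("wrist","cup1_mid",T)); 
b=ring(im,T,(582,-305),(15.5,18),40); print(b)
print(rel([b[1],b[2],13],np.pi/2))
E
```

```text
time: 13.15
ee_pos: [580.8, -218.3, 195.5]
tcp_rot: [-3.14, 0.003, -0.016]
wrist_force: [0.5, -0.5, 0.8]
finger_gap: 61.9
time: 13.57
ee_pos: [574.3, -307.4, 112.9]
tcp_rot: [-3.138, 0.006, -0.008]
wrist_force: [1.8, 0.2, 0.1]
finger_gap: 61.8
[ 576.5 -306.1  115.1]
[]
(np.float32(40303.984), np.int64(582), np.int64(-305))
(array([ 0.003 , -0.0003,  0.1036]), array([-0.003, -0.012,  0.   ]))
```

```bash
python3 -m crank '[[0.004,0,0.02,0,-0.01,0],[0.004,0,0.05,0,-0.01,0],[0.004,0,0.08,0,-0.01,0],[0.004,0,0.10,0,-0.01,0],[0.004,0,0.104,0,-0.01,0],[0.004,0,0.104,0,-0.01,0]]'
python3 -m crank '[[0,0,0,0,0,0],[0,0,0,0,0,0],[0,0,0,0,0,0],[0,0,0,0,0,0]]' -1 8
python3 -m crank '[[0,0,-0.03,0,0,0],[0,0,-0.07,0,0,0],[0,0,-0.11,0,0,0],[0,0,-0.15,0,0,0],[0,0,-0.16,0,0,0]]'
python3 -m crank '[[0,-0.04,0,0,0,0],[0,-0.08,0,0,0,0],[0,-0.12,0,0,0,0],[0,-0.16,0,0,0,0],[0,-0.20,0,0,0,0],[0,-0.24,0,0,0,0],[0,-0.28,0,0,0,0],[0,-0.32,0,0,0,0]]'
python3 -c "
from h import *
print(rel([574,104,120],np.pi/2))"
```

```text
time: 14.17
ee_pos: [584.0, -303.5, 13.3]
tcp_rot: [-3.138, -0.003, -0.004]
wrist_force: [0.8, -0.1, 0.4]
finger_gap: 61.7
time: 14.5
ee_pos: [585.0, -303.9, 14.9]
tcp_rot: [-3.139, -0.004, -0.007]
wrist_force: [-0.9, -1.1, 0.7]
finger_gap: 37.2
time: 14.92
ee_pos: [587.6, -306.0, 182.7]
tcp_rot: [3.139, 0.003, 0.023]
wrist_force: [1.1, -0.8, -0.6]
finger_gap: 35.7
time: 15.58
ee_pos: [586.8, 15.7, 182.4]
tcp_rot: [3.139, 0.002, 0.024]
wrist_force: [1.2, -0.0, -0.9]
finger_gap: 35.6
(array([-0.0136, -0.0885,  0.0619]), array([ 0.002, -0.015,  0.001]))
```

```bash
python3 -m crank '[[-0.03,-0.04,0,0,-0.015,0],[-0.06,-0.08,0,0,-0.015,0],[-0.08,-0.09,0,0,-0.015,0],[-0.08,-0.09,0,0,-0.015,0],[-0.08,-0.09,0,0,-0.015,0]]'
python3 - <<'E'
from h import *
im,T=snap("wrist","w5.png"); print(pose()[:3,3].round(1))
print(ring(im,T,(615,104),(75,80),64,span=8))
for x in(657,615): print(ring(im,T,(x,104),(15.5,18),50,span=10))
print(rel([574,104,120],np.pi/2))
E
```

```text
time: 16.0
ee_pos: [505.2, 107.2, 181.2]
tcp_rot: [3.139, 0.009, -0.0]
wrist_force: [0.6, -0.3, 0.4]
finger_gap: 35.9
[506.8 105.5 181.3]
(np.float32(29495.285), np.int64(616), np.int64(105))
(np.float32(28517.307), np.int64(648), np.int64(105))
(np.float32(50391.523), np.int64(615), np.int64(104))
(array([0.0672, 0.0015, 0.0614]), array([ 0.003, -0.001,  0.002]))
```

View pics/w5.png

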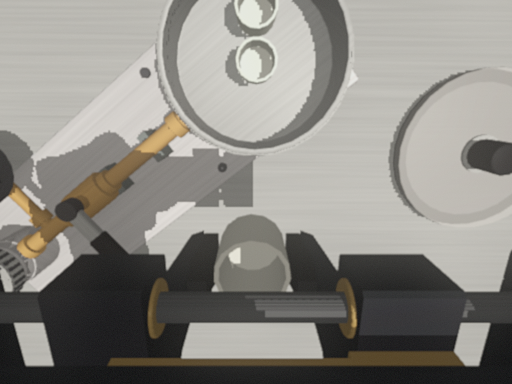

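Both placed cups stand upright in the chamber, at (255,10) and (256,60). Placing the third.

```bash
python3 -m crank '[[0.04,0.001,0,0,0,0],[0.066,0.001,0.03,0,0,0],[0.066,0.001,0.06,0,0,0],[0.066,0.001,0.08,0,0,0],[0.066,0.001,0.08,0,0,0]]'
python3 -c "
from h import *
print(rel([573,104,26],np.pi/2))"
```

```text
time: 16.47
ee_pos: [571.2, 101.6, 97.2]
tcp_rot: [3.136, -0.001, -0.009]
wrist_force: [-0.8, 0.5, -0.8]
finger_gap: 35.5
(array([ 0.0021, -0.0028,  0.0711]), array([ 0.005,  0.005, -0.001]))
```

```bash
python3 -m crank '[[0.001,-0.002,0.02,0,0,0],[0.001,-0.002,0.04,0,0,0],[0.001,-0.002,0.06,0,0,0],[0.001,-0.002,0.071,0,0,0],[0.001,-0.002,0.071,0,0,0],[0.001,-0.002,0.072,0,0,0],[0.001,-0.002,0.073,0,0,0]]'
python3 -m crank '[[0,0,0.001,0,0,0],[0,0,0.002,0,0,0]]'
python3 -m crank '[[0,0,0,0,0,0],[0,0,0,0,0,0],[0,0,0,0,0,0]]' 0.14
python3 -m crank '[[0,0,-0.02,0,0,0],[0,0,-0.06,0,0,0],[0,0,-0.10,0,0,0],[0,0,-0.14,0,0,0],[0,0,-0.17,0,0,0]]'
python3 -m crank '[[-0.02,0.04,-0.01,0,0,0],[-0.04,0.08,-0.02,0,0,0],[-0.08,0.12,-0.03,0,0,0],[-0.10,0.16,-0.03,0,0,0],[-0.12,0.20,-0.03,0,0,0],[-0.12,0.22,-0.03,0,0,0],[-0.12,0.22,-0.03,0,0,0]]'
python3 - <<'E'
from h import *
im,T=snap("wrist","w6.png"); print(pose()[:3,3].round(1))
print(ring(im,T,(530,-134),(85,),14,span=14)); print(ring(im,T,(530,-134),(16,),50,span=14))
for x in(657,615,572): print(ring(im,T,(x,104),(15.5,18),50,span=10))
E
```

```text
time: 17.05
ee_pos: [573.0, 103.0, 25.5]
tcp_rot: [3.137, -0.002, -0.005]
wrist_force: [-0.5, 0.5, 0.1]
finger_gap: 36.0
time: 17.22
ee_pos: [574.1, 103.1, 24.7]
tcp_rot: [3.137, -0.002, -0.002]
wrist_force: [0.2, -1.0, -0.2]
finger_gap: 35.5
time: 17.47
ee_pos: [574.3, 103.2, 25.1]
tcp_rot: [3.137, -0.002, -0.001]
wrist_force: [-0.2, -0.2, -0.1]
finger_gap: 50.1
time: 17.88
ee_pos: [575.2, 104.2, 198.6]
tcp_rot: [3.138, -0.002, 0.004]
wrist_force: [1.0, -0.1, -0.8]
finger_gap: 50.2
time: 18.47
ee_pos: [451.7, -122.6, 229.5]
tcp_rot: [3.135, -0.016, 0.002]
wrist_force: [0.3, -0.7, 0.3]
finger_gap: 50.0
[ 452.9 -120.7  229.5]
(np.float32(9770.308), np.int64(530), np.int64(-131))
(np.float32(32380.102), np.int64(530), np.int64(-132))
(np.float32(0.0), np.int64(667), np.int64(114))
(np.float32(23322.738), np.int64(615), np.int64(103))
(np.float32(48877.664), np.int64(572), np.int64(103))
```

View pics/w6.png

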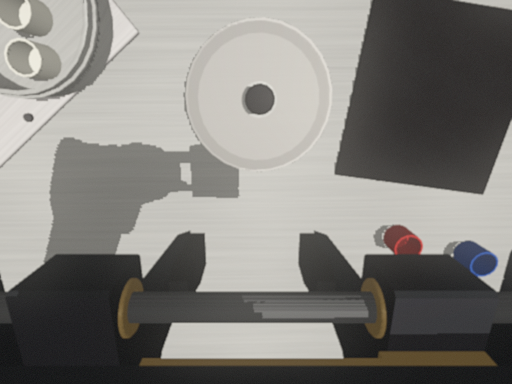

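The mat is empty, so there is no fourth cup. The lid knob is at (258,99), which puts the lid centre at (530,-132). Grasping the lid.

```bash
python3 -m crank '[[0.03,0.006,0.03,0,0.01,0],[0.06,0.010,0.07,0,0.01,0],[0.077,0.010,0.11,0,0.01,0],[0.077,0.010,0.14,0,0.01,0],[0.077,0.010,0.14,0,0.01,0],[0.077,0.010,0.14,0,0.01,0]]' 0.5 30
python3 - <<'E'
from h import *
im,T=snap("wrist"); print(pose()[:3,3].round(1))
b=ring(im,T,(530,-132),(16,),50,span=8); print(b)
print(rel([530,-132,18],np.pi/2))
E
```

```text
time: 19.02
ee_pos: [528.6, -130.5, 88.1]
tcp_rot: [3.137, -0.012, 0.011]
wrist_force: [0.1, 1.1, 0.4]
finger_gap: 66.2
[ 530.1 -131.2   90.3]
(np.float32(23241.238), np.int64(532), np.int64(-133))
(array([-0.0009,  0.0005,  0.0723]), array([ 0.005, -0.011, -0.008]))
```

```bash
python3 -m crank '[[0,0.001,0.02,0.005,-0.01,-0.008],[0,0.001,0.045,0.005,-0.01,-0.008],[0,0.001,0.06,0.005,-0.01,-0.008],[0,0.001,0.072,0.005,-0.01,-0.008],[0,0.001,0.072,0.005,-0.01,-0.008]]'
python3 -m crank '[[0,0,0,0,0,0],[0,0,0,0,0,0],[0,0,0,0,0,0],[0,0,0,0,0,0],[0,0,0,0,0,0]]' -1 35
python3 -m crank '[[0,0,-0.02,0,0,0],[0,0,-0.05,0,0,0],[0,0,-0.08,0,0,0],[0,0,-0.11,0,0,0],[0,0,-0.14,0,0,0],[0,0,-0.14,0,0,0]]'
python3 -c "
from h import *
print(rel([615.5,104.5,140],np.pi/2),ctrl.sense()['torque'])"
```

```text
time: 19.48
ee_pos: [531.1, -132.3, 18.9]
tcp_rot: [3.141, -0.0, 0.003]
wrist_force: [-0.5, -0.4, 0.5]
finger_gap: 66.1
time: 19.9
ee_pos: [531.6, -132.5, 19.6]
tcp_rot: [3.141, -0.0, 0.005]
wrist_force: [-0.6, 0.6, 2.0]
finger_gap: 35.2
time: 20.4
ee_pos: [534.3, -133.1, 165.0]
tcp_rot: [3.139, -0.001, 0.018]
wrist_force: [0.7, -0.6, -2.2]
finger_gap: 30.7
(array([ 0.0808, -0.2377,  0.0254]), array([ 0.002, -0.012, -0.001])) [-0.08390583 -0.08790941 -0.0412188 ]
```

```bash
python3 -m crank '[[0.01,-0.03,0,0,-0.005,0],[0.02,-0.06,0,0,-0.01,0],[0.03,-0.10,0,0,-0.01,0],[0.04,-0.14,0,0,-0.01,0],[0.06,-0.18,0,0,-0.01,0],[0.07,-0.21,0,0,-0.01,0],[0.08,-0.235,0,0,-0.01,0],[0.08,-0.235,0,0,-0.01,0]]'
python3 -m crank '[[0,0,0,0,0,0],[0,0,0,0,0,0],[0,0,0,0,0,0]]'
python3 - <<'E'
from h import *
im,T=snap("wrist","w7.png"); s=ctrl.sense(); print(pose()[:3,3].round(1),s["wrist_force"],s["finger_gap"])
z=pose()[2,3]-18
print(ring(im,T,pose()[:2,3].round(),(85,),z+14,span=12),pose()[:2,3])
a,Ta=snap("side","side1.png"); a,Ta=snap("top")
print(ring(a,Ta,pose()[:2,3].round(),(85,),z+14,span=12,n="top"))
print(rel([615.5,104.5,84],np.pi/2))
E
```

```text
time: 21.07
ee_pos: [614.5, 110.6, 164.0]
tcp_rot: [-3.139, -0.013, -0.002]
wrist_force: [-1.4, 1.2, -3.4]
finger_gap: 31.2
time: 21.32
ee_pos: [613.6, 109.5, 163.0]
tcp_rot: [-3.139, -0.011, 0.001]
wrist_force: [0.9, 0.2, -3.2]
finger_gap: 31.3
[613.9 109.  163.4] [-0.46428012  0.34562223 -3.51100908] 30.887893410249916
(np.float32(8603.154), np.float64(618.0), np.float64(104.0)) [613.92764778 108.96480218]
(np.float32(12726.924), np.float64(603.0), np.float64(109.0))
(array([0.0011, 0.0047, 0.0798]), array([-0.002, -0.001,  0.006]))
```

View pics/w7.png

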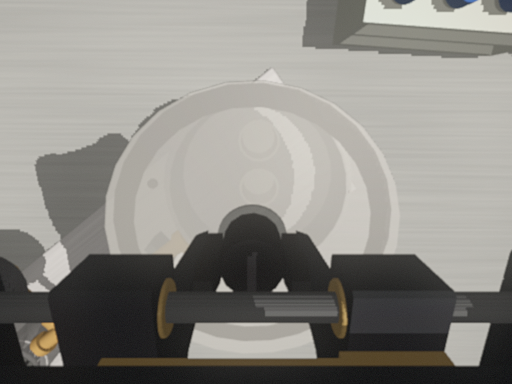

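The clear lid is held level; its edges at columns 105 and 399 are symmetric about the gripper. The cups show below it. Lowering.

```bash
python3 -m crank '[[0.002,0.004,0.02,0,0,0.006],[0.002,0.005,0.04,0,0,0.006],[0.002,0.005,0.055,0,0,0.006],[0.002,0.005,0.065,0,0,0.006],[0.002,0.005,0.07,0,0,0.006],[0.002,0.005,0.07,0,0,0.006]]'
python3 -c "
from h import *
print(rel([615.5,104.5,84],np.pi/2),ctrl.sense()['wrist_force'])"
```

```text
time: 21.97
ee_pos: [615.8, 103.7, 93.0]
tcp_rot: [-3.14, 0.001, 0.001]
wrist_force: [0.3, -0.6, -4.1]
finger_gap: 30.9
(array([-0.0003, -0.0008,  0.009 ]), array([-0.002,  0.001, -0.   ])) [ 0.32199192 -0.55266024 -4.10994124]
```

```bash
python3 -m crank '[[-0.001,-0.001,0.004,0,0,0],[-0.001,-0.001,0.007,0,0,0],[-0.001,-0.001,0.009,0,0,0],[-0.001,-0.001,0.009,0,0,0]]'
python3 -m crank '[[0,0,0.001,0,0,0],[0,0,0.002,0,0,0]]'
```

```text
time: 22.3
ee_pos: [616.4, 104.6, 89.4]
tcp_rot: [-3.14, 0.001, -0.004]
wrist_force: [-12.2, -3.5, 33.5]
finger_gap: 31.1
time: 22.47
ee_pos: [618.2, 105.1, 89.8]
tcp_rot: [-3.139, 0.001, -0.011]
wrist_force: [2.3, 0.7, -1.2]
finger_gap: 31.2
```

```bash
python3 -m crank '[[0,0,0,0,0,0],[0,0,0,0,0,0],[0,0,0,0,0,0]]' 0.5
python3 -m crank '[[0,0,-0.02,0,0,0],[0,0,-0.05,0,0,0],[0,0,-0.08,0,0,0],[-0.03,0,-0.12,0,0,0],[-0.07,0,-0.14,0,0,0],[-0.11,0,-0.14,0,0,0],[-0.11,0,-0.14,0,0,0]]'
python3 - <<'E'
from h import *
im,T=snap("wrist","w8.png"); print(pose()[:3,3].round(1))
print(ring(im,T,(615,104),(85,),78,span=8,fn="c3.png")); print(ring(im,T,(615,104),(16,),114,span=8));print(ring(im,T,(615,104),(75,80),64,span=8))
E
```

```text
time: 22.72
ee_pos: [618.6, 105.2, 89.9]
tcp_rot: [-3.139, 0.001, -0.012]
wrist_force: [-0.7, 0.1, -0.3]
finger_gap: 48.9
time: 23.3
ee_pos: [502.0, 105.0, 229.6]
tcp_rot: [-3.139, -0.001, -0.008]
wrist_force: [-0.4, -0.6, -0.7]
finger_gap: 66.2
[503.3 105.  229.4]
(np.float32(7526.8213), np.int64(619), np.int64(110))
(np.float32(31876.184), np.int64(617), np.int64(105))
(np.float32(8361.879), np.int64(607), np.int64(112))
```

View pics/c3.png

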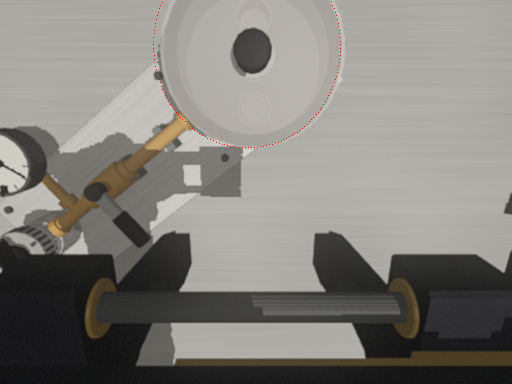

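The lid is seated, its knob at (617,105) against the chamber centre (615.5,104.5), and the cups show through it. Next, the regulator.

```bash
python3 -m crank '[[-0.02,-0.035,0,0,0,0],[-0.04,-0.07,0,0,0,0],[-0.06,-0.10,0,0,0,0],[-0.08,-0.13,0,0,0,0],[-0.10,-0.16,0,0,0,0],[-0.12,-0.19,0,0,0,0],[-0.14,-0.22,0,0,0,0],[-0.15,-0.24,0,0,0,0]]' 0.7
python3 -m crank '[[0,0,0,0,0,0],[0,0,0,0,0,0],[0,0,0,0,0,0],[0,0,0,0,0,0]]'
python3 - <<'E'
from h import *
im,T=snap("wrist","w9.png"); print(pose()[:3,3].round(1),ctrl.sense()["joint_positions"])
print(ring(im,T,(423,351),(27,),84,span=10)); print(ring(im,T,(519,361),(30.5,34),79,span=10))
for k in["adjuster_bar","regulator_axis","valve_tip","needle_tip","set_hand_tip"]: print(k,rec("wrist",k,T,.3))
E
```

```text
time: 24.02
ee_pos: [350.9, 348.4, 228.9]
tcp_rot: [-3.138, -0.007, -0.007]
wrist_force: [-0.4, 0.1, 0.3]
finger_gap: 75.0
time: 24.35
ee_pos: [352.2, 347.0, 228.5]
tcp_rot: [-3.139, -0.003, -0.007]
wrist_force: [-0.3, -0.9, -1.2]
finger_gap: 75.1
[352.2 347.  228.6] [-0.63440432  0.29778302 -0.28053819  1.94332719  0.10554779  0.9089506
 -2.53724255]
(np.float32(20388.814), np.int64(419), np.int64(357))
(np.float32(20492.648), np.int64(520), np.int64(359))
adjuster_bar [(array([424.7, 358.2, 112.7]), 0.84), (array([420.7, 351.3,  80.6]), 0.42)]
regulator_axis [(array([462.2, 307.3,  10.7]), 0.81)]
valve_tip []
needle_tip [(array([510.7, 342.5,  80.5]), 0.58)]
set_hand_tip [(array([494.3, 358.1,  78.6]), 0.53)]
```

View pics/w9.png

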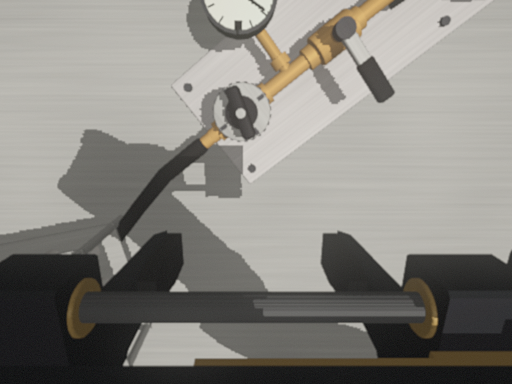

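Ring and gauge fits agree with the station geometry: theta = 37.7°, regulator at (419.7,357.5), valve at (490,267). The bar runs from (231,90) to (249,136).

```bash
python3 -m crank '[[0.03,-0.005,0.02,0,0,0],[0.065,-0.010,0.05,0,0,0],[0.068,-0.010,0.075,0,0,0],[0.068,-0.010,0.075,0,0,0],[0.068,-0.010,0.075,0,0,0],[0.068,-0.010,0.075,0,0,0]]' 0.8 50
python3 - <<'E'
from h import *
im,T=snap("wrist","w10.png"); print(pose()[:3,3].round(1))
print(ring(im,T,(420,357),(27,),84,span=6),ring(im,T,(520,359),(30.5,34),79,span=8))
print(rel([419.7,357.5,61],np.pi/2))
E
```

```text
time: 25.15
ee_pos: [419.1, 359.0, 155.3]
tcp_rot: [-3.137, -0.006, -0.008]
wrist_force: [-0.0, 0.2, 1.6]
finger_gap: 79.3
[419.3 359.3 155.8]
(np.float32(23407.988), np.int64(419), np.int64(357)) (np.float32(55881.28), np.int64(519), np.int64(359))
(array([-0.0002,  0.0023,  0.0948]), array([-0.005, -0.006,  0.004]))
```

View pics/w10.png

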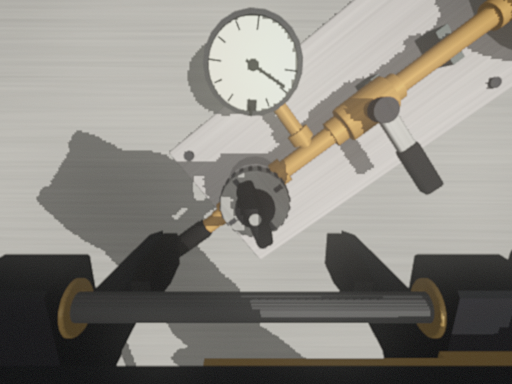

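The dial hub is at (253,65), the needle points to (286,90) and the set hand sits at (252,106), about 54° clockwise. Descending on the lock ring.

```bash
cat >> h.py <<'E'
def dial(im,T,c=(519.5,359),n="wrist"):
    # returns clockwise angle (rad, from world -x... only differences matter) of needle and set hand
    f,cx,cy=K(n); Ti=np.linalg.inv(T); g=cv2.cvtColor(im,cv2.COLOR_RGB2GRAY).astype(np.float32)
    a=np.arange(0,2*np.pi,np.pi/720)
    def prof(rs):
        s=0
        for r in rs:
            w=np.c_[c[0]+r*np.cos(-a),c[1]+r*np.sin(-a),0*a+78.5,0*a+1]@Ti.T
            s=s+cv2.remap(g,(cx-f*w[:,0]/w[:,2]).astype(np.float32)[None],(cy+f*w[:,1]/w[:,2]).astype(np.float32)[None],1)[0]
        return 255-s/len(rs)
    def peak(p,win):
        p=np.convolve(np.r_[p[-win:],p,p[:win]],np.ones(2*win+1)/(2*win+1),'valid'); k=np.argmax(p); i=(k+np.arange(-60,61))%len(p); w=np.clip(p[i]-np.median(p)-(p[k]-np.median(p))*.4,0,None)
        return a[k]+(w@np.arange(-60,61))/w.sum()*np.pi/720
    n_=peak(prof(np.arange(10,20,1)),6); s_=peak(prof(np.arange(24,29,.5)),20)
    return round(n_,3),round(s_,3),round((s_-n_+np.pi)%(2*np.pi)-np.pi,3)
E
python3 - <<'E'
from h import *
im=cv2.imread("pics/w10.png")[:,:,::-1].copy(); T=camT("wrist"); print(dial(im,T)); print(dial(im,T,(519,359)),dial(im,T,(520,360)))
E
python3 -m crank '[[0,0.002,0.02,-0.005,-0.005,0.004],[0,0.002,0.04,-0.005,-0.005,0.004],[0,0.002,0.06,-0.005,-0.005,0.004],[0,0.002,0.08,-0.005,-0.005,0.004],[0,0.002,0.092,-0.005,-0.005,0.004],[0,0.002,0.094,-0.005,-0.005,0.004],[0,0.002,0.094,-0.005,-0.005,0.004]]'
python3 -c "
from h import *
print(rel([419.7,357.5,61],np.pi/2),ctrl.sense()['wrist_force'])"
```

```text
(np.float64(2.173), np.float64(3.199), np.float64(1.027))
(np.float64(2.143), np.float64(3.2), np.float64(1.057)) (np.float64(2.165), np.float64(3.161), np.float64(0.996))
time: 25.78
ee_pos: [419.8, 358.2, 62.4]
tcp_rot: [-3.141, -0.001, -0.002]
wrist_force: [-0.3, -0.8, 0.3]
finger_gap: 79.3
(array([-0.0001,  0.0007,  0.0014]), array([-0.001, -0.001,  0.001])) [-0.26381912 -0.84091605  0.29245599]
```

```bash
python3 -m crank '[[0,0.001,0.001,0,0,0],[0,0.001,0.001,0,0,0],[0,0.001,0.001,0,0,0],[0,0.001,0.001,0,0,0],[0,0.001,0.001,0,0,0],[0,0.001,0.001,0,0,0]]' -1 50
python3 -m crank '[[0,0,0,0,0,-0.08],[0,0,0,0,0,-0.16],[0,0,0,0,0,-0.24],[0,0,0,0,0,-0.32],[0,0,0,0,0,-0.4],[0,0,0,0,0,-0.4]]'
python3 -c "
from h import *
print(ctrl.sense()['wrist_force'],ctrl.sense()['torque'])"
```

```text
time: 26.28
ee_pos: [420.1, 357.2, 62.1]
tcp_rot: [-3.141, -0.001, -0.003]
wrist_force: [-0.2, -2.3, 6.9]
finger_gap: 53.2
time: 26.78
ee_pos: [420.1, 357.3, 62.2]
tcp_rot: [-3.077, -0.629, -0.003]
wrist_force: [-0.8, -1.2, 0.2]
finger_gap: 52.9
[-0.7559289  -1.22578574  0.21847411] [-0.029926    0.06801217  0.26970766]
```

```bash
python3 -m crank '[[0,0,0,0,0,-0.1],[0,0,0,0,0,-0.2],[0,0,0,0,0,-0.3],[0,0,0,0,0,-0.4],[0,0,0,0,0,-0.5],[0,0,0,0,0,-0.6],[0,0,0,0,0,-0.7],[0,0,0,0,0,-0.75]]'
python3 -m crank '[[0,0,0,0,0,-0.02],[0,0,0,0,0,-0.02]]'
python3 -c "
from h import *
T=pose();print(np.degrees(np.arctan2(T[1,1],T[0,1])),ctrl.sense()['wrist_force'],ctrl.sense()['torque'])"
```

```text
time: 27.45
ee_pos: [420.0, 357.5, 62.2]
tcp_rot: [-2.632, -1.713, -0.003]
wrist_force: [-0.9, 0.5, -0.0]
finger_gap: 53.1
time: 27.62
ee_pos: [419.9, 357.5, 62.2]
tcp_rot: [-2.617, -1.736, -0.002]
wrist_force: [-1.0, 0.1, 0.4]
finger_gap: 52.8
-22.862732370490175 [-1.01992329  0.07915261  0.3920144 ] [ 0.03805755  0.05184965 -0.26294828]
```

```bash
python3 -m crank '[[0,0,0,0,0,0],[0,0,0,0,0,0],[0,0,0,0,0,0]]' 0.8
python3 -m crank '[[0,0,-0.02,0,0,0],[0,0,-0.06,0,0,0],[0,0,-0.10,0,0,0],[0,0,-0.12,0,0,0],[0,0,-0.12,0,0,0]]'
python3 -m crank '[[0,0,0,0,0,-0.12],[0,0,0,0,0,-0.24],[0,0,0,0,0,-0.36],[0,0,0,0,0,-0.48],[0,0,0,0,0,-0.60],[0,0,0,0,0,-0.72],[0,0,0,0,0,-0.84],[0,0,0,0,0,-0.96]]' 0
python3 -m crank '[[0,0,0,0,0,-0.12],[0,0,0,0,0,-0.24],[0,0,0,0,0,-0.36],[0,0,0,0,0,-0.48],[0,0,0,0,0,-0.60],[0,0,0,0,0,-0.72],[0,0,0,0,0,-0.84],[0,0,0,0,0,-0.96]]'
python3 -m crank '[[0,0,0,0,0,-0.12],[0,0,0,0,0,-0.24],[0,0,0,0,0,-0.36],[0,0,0,0,0,-0.40],[0,0,0,0,0,-0.40]]'
python3 - <<'E'
from h import *
im,T=snap("wrist","w11.png"); P=pose(); print(P[:3,3].round(1),np.degrees(np.arctan2(P[1,1],P[0,1])))
T0=T; g=cv2.cvtColor(im,cv2.COLOR_RGB2GRAY)
print(pix("wrist",T,[419.7,357.5,114]),ctrl.sense()["joint_positions"][6])
E
```

```text
time: 27.87
ee_pos: [420.0, 357.5, 62.2]
tcp_rot: [-2.617, -1.736, -0.003]
wrist_force: [-0.3, 1.4, -0.4]
finger_gap: 70.6
time: 28.28
ee_pos: [422.0, 359.6, 187.1]
tcp_rot: [-2.617, -1.735, -0.016]
wrist_force: [1.0, 1.0, -0.7]
finger_gap: 79.2
time: 28.95
ee_pos: [421.7, 359.2, 186.2]
tcp_rot: [1.512, 2.75, 0.014]
wrist_force: [-0.1, 0.1, -0.4]
finger_gap: 43.9
time: 29.62
ee_pos: [421.4, 358.8, 185.2]
tcp_rot: [0.062, 3.135, 0.008]
wrist_force: [0.1, 0.3, -0.3]
finger_gap: 43.8
time: 30.03
ee_pos: [421.0, 358.4, 184.1]
tcp_rot: [-0.564, 3.085, 0.006]
wrist_force: [0.6, -0.5, -0.9]
finger_gap: 44.3
[421.1 358.5 184.3] 110.56395990319092
[250.37722711 204.00628295] 0.5442894169514849
```

View pics/w11.png

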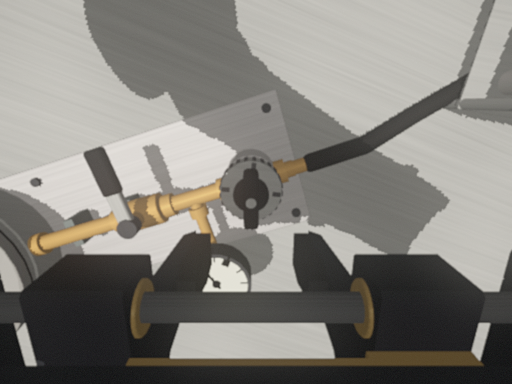

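The bar stands vertical at (250,195) in the image, so the jaws are square to it. Descending on the bar.

```bash
python3 -c "
from h import *
print(rel([419.7,357.5,90],np.radians(110.6)))"
python3 -m crank '[[0.001,0.001,0.03,0,0,0],[0.001,0.001,0.06,0,0,0],[0.001,0.001,0.08,0,0,0],[0.001,0.001,0.092,0,0,0],[0.001,0.001,0.092,0,0,0],[0.001,0.001,0.092,0,0,0]]'
python3 -m crank '[[0,0,0.001,0,0,0],[0,0,0.001,0,0,0],[0,0,0.001,0,0,0],[0,0,0.001,0,0,0],[0,0,0.001,0,0,0],[0,0,0.001,0,0,0]]' -1 20
python3 - <<'E'
from h import *
im,T=snap("wrist"); print(dial(im,T)); P=pose(); print(P[:3,3].round(1),np.degrees(np.arctan2(P[1,1],P[0,1])),ctrl.sense()["torque"])
E
```

```text
(array([ 0.0022, -0.0007,  0.0943]), array([ 0.003,  0.006, -0.001]))
time: 30.58
ee_pos: [420.1, 359.8, 92.5]
tcp_rot: [-0.559, 3.086, 0.006]
wrist_force: [-0.1, -0.4, 0.1]
finger_gap: 44.0
time: 31.08
ee_pos: [421.5, 358.1, 92.4]
tcp_rot: [-0.556, 3.085, -0.0]
wrist_force: [1.7, -8.1, 9.9]
finger_gap: 12.1
(np.float64(5.881), np.float64(-0.0), np.float64(0.402))
[421.5 358.1  92.4] 110.44548067847006 [-1.41033702 -0.32887516  0.03341925]
```

```bash
python3 -m crank '[[-0.001,0,0,0,0,0.05],[-0.001,0,0,0,0,0.1],[-0.001,0,0,0,0,0.15],[-0.001,0,0,0,0,0.15]]'
python3 -c "
from h import *
T=pose();print(np.degrees(np.arctan2(T[1,1],T[0,1])),ctrl.sense()['wrist_force'],ctrl.sense()['torque'])"
```

```text
time: 31.47
ee_pos: [421.7, 357.7, 92.4]
tcp_rot: [-0.321, 3.119, -0.002]
wrist_force: [-2.7, -3.5, 2.4]
finger_gap: 11.5
101.75521588573683 [-2.69222613 -3.53549935  2.4423347 ] [-0.48850542  0.52518293 -0.08494417]
```

```bash
python3 -m crank '[[-0.001,0,0,0,0,0.08],[-0.001,0,0,0,0,0.16],[-0.001,0,0,0,0,0.24],[-0.001,0,0,0,0,0.32],[-0.001,0,0,0,0,0.4],[-0.001,0,0,0,0,0.48],[-0.001,0,0,0,0,0.52],[-0.001,0,0,0,0,0.52]]'
python3 -m crank '[[0,0,0,0,0,0],[0,0,0,0,0,0],[0,0,0,0,0,0]]' 0
python3 -m crank '[[0,0,-0.03,0,0,0],[0,0,-0.07,0,0,0],[0,0,-0.10,0,0,0],[0,0,-0.10,0,0,0]]'
python3 - <<'E'
from h import *
im,T=snap("wrist","w12.png"); T_=pose();print(T_[:3,3].round(1),np.degrees(np.arctan2(T_[1,1],T_[0,1])),dial(im,T),pix("wrist",T,[519.5,359,78]))
im,T=snap("top"); print(dial(im,T,n="top"))
im,T=snap("side"); print(dial(im,T,n="side"))
E
```

```text
time: 32.13
ee_pos: [421.7, 356.7, 92.5]
tcp_rot: [0.492, 3.097, -0.004]
wrist_force: [-3.9, -4.7, 4.3]
finger_gap: 11.7
time: 32.38
ee_pos: [422.0, 357.2, 92.7]
tcp_rot: [0.491, 3.097, -0.002]
wrist_force: [-0.3, -0.6, -0.4]
finger_gap: 29.7
time: 32.72
ee_pos: [423.5, 360.8, 198.5]
tcp_rot: [0.489, 3.092, 0.01]
wrist_force: [0.7, 2.0, 0.0]
finger_gap: 44.2
[423.  359.3 195.7] 71.99450298151798 (np.float64(3.185), np.float64(5.321), np.float64(2.136)) [278.3559489  274.14669152]
(np.float64(1.576), np.float64(4.949), np.float64(-2.911))
(np.float64(3.178), np.float64(3.104), np.float64(-0.074))
```

```bash
python3 -m crank '[[0,0,0,0,0,0.12],[0,0,0,0,0,0.24],[0,0,0,0,0,0.36],[0,0,0,0,0,0.48],[0,0,0,0,0,0.60],[0,0,0,0,0,0.72],[0,0,0,0,0,0.84],[0,0,0,0,0,0.96]]' 0.8
python3 -m crank '[[0,0,0,0,0,0.12],[0,0,0,0,0,0.24],[0,0,0,0,0,0.36],[0,0,0,0,0,0.48],[0,0,0,0,0,0.60],[0,0,0,0,0,0.70],[0,0,0,0,0,0.70],[0,0,0,0,0,0.70]]'
python3 - <<'E'
from h import *
im,T=snap("wrist","w12.png"); T_=pose();print(T_[:3,3].round(1),np.degrees(np.arctan2(T_[1,1],T_[0,1])))
b=ring(im,T,(519,359),(30.5,34),79,span=6); print(b,pix("wrist",T,[b[1],b[2],78]))
for d in((0,0),(1,0),(-1,0),(0,1),(0,-1)): print(dial(im,T,(b[1]+d[0],b[2]+d[1])))
u,v=pix("wrist",T,[b[1],b[2],78]).astype(int)
cv2.imwrite("pics/c4.png",cv2.resize(im[max(v-50,0):v+50,max(u-50,0):u+50,::-1],(600,600),interpolation=2))
E
```

```text
time: 33.53
ee_pos: [421.3, 356.3, 190.7]
tcp_rot: [1.873, 2.515, -0.002]
wrist_force: [-0.2, 0.3, 0.4]
finger_gap: 79.7
time: 34.2
ee_pos: [420.8, 355.7, 189.5]
tcp_rot: [2.619, 1.724, -0.002]
wrist_force: [0.0, 0.0, -0.3]
finger_gap: 79.0
[420.9 355.9 189.7] -23.254845762425
(np.float32(55584.742), np.int64(519), np.int64(359)) [356.12798453 142.68177168]
(np.float64(3.175), np.float64(3.162), np.float64(-0.013))
(np.float64(3.175), np.float64(3.161), np.float64(-0.014))
(np.float64(3.176), np.float64(3.167), np.float64(-0.009))
(np.float64(3.106), np.float64(3.124), np.float64(0.018))
(np.float64(3.244), np.float64(3.2), np.float64(-0.044))
```

View pics/c4.png

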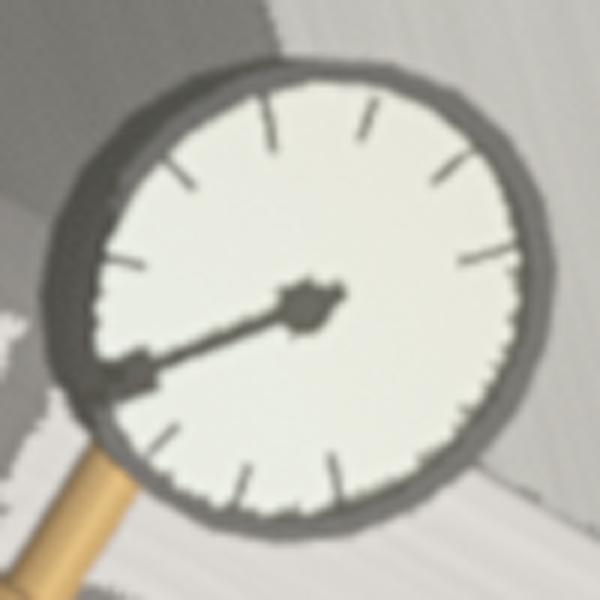

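The needle lies on the middle of the set hand, at (155,367) and (130,375) in the crop. Now tightening the ring.

```bash
python3 -c "
from h import *
print(rel([419.7,357.5,61],np.radians(-23.25)))"
python3 -m crank '[[0.001,0.002,0.03,0,0,0],[0.001,0.002,0.06,0,0,0],[0.001,0.002,0.09,0,0,0],[0.001,0.002,0.115,0,0,0],[0.001,0.002,0.127,0,0,0],[0.001,0.002,0.127,0,0,0],[0.001,0.002,0.127,0,0,0]]'
python3 -c "
from h import *
print(rel([419.7,357.5,61],np.radians(-23.25)))"
```

```text
(array([ 0.0015, -0.0023,  0.1286]), array([ 0.005,  0.004, -0.   ]))
time: 34.83
ee_pos: [423.3, 355.5, 62.8]
tcp_rot: [2.618, 1.727, -0.002]
wrist_force: [0.6, 0.5, 0.2]
finger_gap: 79.2
(array([ 0.0004, -0.0041,  0.0018]), array([0.004, 0.004, 0.001]))
```

```bash
python3 -m crank '[[0.0005,-0.004,0.001,0,0,0],[0.0005,-0.004,0.001,0,0,0],[0.0005,-0.004,0.001,0,0,0]]'
python3 -m crank '[[0,0,0,0,0,0],[0,0,0,0,0,0],[0,0,0,0,0,0],[0,0,0,0,0,0],[0,0,0,0,0,0],[0,0,0,0,0,0]]' -1 50
python3 -m crank '[[0,0,0,0,0,0.1],[0,0,0,0,0,0.2],[0,0,0,0,0,0.3],[0,0,0,0,0,0.4],[0,0,0,0,0,0.5],[0,0,0,0,0,0.6],[0,0,0,0,0,0.7],[0,0,0,0,0,0.8]]'
python3 -m crank '[[0,0,0,0,0,0.08],[0,0,0,0,0,0.16],[0,0,0,0,0,0.24],[0,0,0,0,0,0.3],[0,0,0,0,0,0.3]]'
python3 -c "
from h import *
T=pose();print(np.degrees(np.arctan2(T[1,1],T[0,1])),ctrl.sense()['wrist_force'],ctrl.sense()['torque'],ctrl.sense()['joint_positions'][6])"
```

```text
time: 35.08
ee_pos: [420.2, 358.4, 63.0]
tcp_rot: [2.618, 1.728, 0.001]
wrist_force: [-0.2, -0.6, -0.3]
finger_gap: 79.2
time: 35.58
ee_pos: [420.3, 358.4, 63.2]
tcp_rot: [2.617, 1.728, 0.001]
wrist_force: [0.1, -1.1, 1.9]
finger_gap: 53.4
time: 36.25
ee_pos: [421.1, 357.6, 63.2]
tcp_rot: [3.085, 0.564, 0.006]
wrist_force: [2.3, -2.7, 0.9]
finger_gap: 52.8
time: 36.67
ee_pos: [421.2, 357.2, 63.2]
tcp_rot: [3.134, 0.093, 0.007]
wrist_force: [0.5, -1.7, 1.9]
finger_gap: 52.9
-86.58837242775192 [ 0.47558108 -1.73328701  1.89030899] [-0.23618721 -0.00592818 -0.41748972] -2.5043616274576204
```

```bash
python3 -m crank '[[0,0,0,0,0,0.04],[0,0,0,0,0,0.07],[0,0,0,0,0,0.07]]'
python3 -c "
from h import *
T=pose();print(np.degrees(np.arctan2(T[1,1],T[0,1])),ctrl.sense()['torque'])"
python3 -m crank '[[0,0,0,0,0,0.03],[0,0,0,0,0,0.06],[0,0,0,0,0,0.06]]'
python3 -c "
from h import *
T=pose();print(np.degrees(np.arctan2(T[1,1],T[0,1])),ctrl.sense()['torque'],ctrl.sense()['joint_positions'][6])"
```

```text
time: 36.92
ee_pos: [421.2, 357.1, 63.2]
tcp_rot: [3.135, -0.013, 0.008]
wrist_force: [0.6, -1.2, 1.3]
finger_gap: 52.7
-90.48173347390261 [-0.20474414 -0.01771379  0.64774957]
time: 37.17
ee_pos: [421.2, 357.0, 63.3]
tcp_rot: [3.133, -0.108, 0.009]
wrist_force: [1.2, -2.1, 2.2]
finger_gap: 52.6
-93.95116568068993 [-0.37063977 -0.01404728  1.07952743] -2.606953720800248
```

```bash
python3 -m crank '[[0,0,0,0,0,0],[0,0,0,0,0,0],[0,0,0,0,0,0]]' 0.8
python3 -m crank '[[0,0,-0.02,0,0,0],[0,0,-0.06,0,0,0],[0,0,-0.10,0,0,0],[0,0,-0.13,0,0,0],[0,0,-0.13,0,0,0],[0,0,-0.13,0,0,0]]'
python3 - <<'E'
from h import *
im,T=snap("wrist","w13.png"); T_=pose();print(T_[:3,3].round(1))
b=ring(im,T,(519,359),(30.5,34),79,span=6); print(b,pix("wrist",T,[b[1],b[2],78]))
for d in((0,0),(1,0),(0,1),(0,-1)): print(dial(im,T,(b[1]+d[0],b[2]+d[1])))
print(ring(im,T,(617,105),(16,),114,span=8))
# valve: handle, push point
print(rel([470,205,150],np.radians(37.7)),ctrl.sense()["joint_positions"])
u,v=pix("wrist",T,[b[1],b[2],78]).astype(int)
cv2.imwrite("pics/c5.png",np.hstack([cv2.resize(im[max(v-50,0):v+50,max(u-50,0):u+50,::-1],(400,400),interpolation=2),cv2.resize(im[:300,:,::-1],(400,400))]))
E
```

```text
time: 37.42
ee_pos: [421.0, 357.2, 63.1]
tcp_rot: [3.134, -0.111, 0.008]
wrist_force: [-0.6, 0.4, 0.2]
finger_gap: 71.0
time: 37.92
ee_pos: [421.2, 358.9, 194.8]
tcp_rot: [3.137, -0.112, 0.012]
wrist_force: [-0.3, -0.3, 0.1]
finger_gap: 79.4
[420.4 358.  193.2]
(np.float32(58891.457), np.int64(519), np.int64(360)) [241.67544423  74.32878082]
(np.float64(3.126), np.float64(3.148), np.float64(0.021))
(np.float64(3.126), np.float64(3.147), np.float64(0.022))
(np.float64(3.057), np.float64(3.109), np.float64(0.053))
(np.float64(3.195), np.float64(3.186), np.float64(-0.009))
(np.float32(0.0), np.int64(625), np.int64(113))
(array([0.0602, 0.1488, 0.0443]), array([ 0.003, -0.007,  0.841])) [-0.60565349  0.4388115  -0.23844071  1.83103868  0.13940524  0.88828843
 -2.55281634]
```

View pics/c5.png

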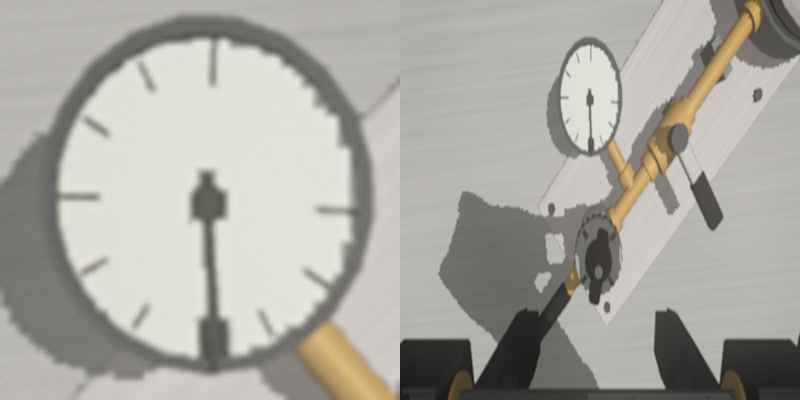

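The needle is still on the set hand after tightening, with the ring at its stop (1.08 N m against 0.3-0.6 N m running). Everything else is done, so on to the valve.

```bash
python3 -c "
from h import *
print(rel([444.3,231.4,150],np.radians(-52.3)))"
```

```text
(array([0.0327, 0.1243, 0.044 ]), array([ 0.007, -0.003, -0.729]))
```

```bash
python3 -m crank '[[0.008,0.03,0,0,0,-0.11],[0.016,0.06,0,0,0,-0.22],[0.024,0.09,0,0,0,-0.33],[0.032,0.124,0.02,0,0,-0.44],[0.033,0.124,0.04,0,0,-0.55],[0.033,0.124,0.04,0,0,-0.66],[0.033,0.124,0.04,0,0,-0.729],[0.033,0.124,0.04,0,0,-0.729]]' 0
python3 - <<'E'
from h import *
im,T=snap("wrist","w14.png")
for p in([444.3,231.4,86],[490.2,266.8,86]): print(pix("wrist",T,p))
g=im[:,:,:].astype(int); dark=(im.max(2)<60).astype(np.uint8)
n,l,s,c=cv2.connectedComponentsWithStats(dark)
print([(c[i].round().tolist(),s[i].tolist()) for i in range(1,n) if 200<s[i,4]<20000])
print(rel([444.3,231.4,65],np.radians(-52.3)))
E
```

```text
time: 38.63
ee_pos: [443.3, 230.7, 151.9]
tcp_rot: [2.966, 1.014, -0.002]
wrist_force: [0.2, 0.1, -0.0]
finger_gap: 43.9
[252.20744778 204.74263277]
[252.42564712 125.60127743]
[([65.0, 128.0], [0, 103, 108, 54, 2896]), ([395.0, 306.0], [296, 256, 189, 102, 9354])]
(array([ 0.001 , -0.0004,  0.0874]), array([ 0.006,  0.003, -0.002]))
```

```bash
python3 - <<'E'
from h import *
im=cv2.imread("pics/w14.png",0)
for r in(165,180,195,210,222): print(r,im[r,212:296:4])
E
```

```text
165 [143 136 134 135 134 135 135 135 120 125 127 125 119 137 138 138 152 215
 216 216 216]
180 [213 213 214 195 134 134 136 168  68  71  72  72  72 209 215 214 216 215
 215 215 216]
195 [205 204 204 204 203 206 206 205  72  74  75  76  73 198 202 201 198 196
 194 194 193]
210 [193 191 194 194 192 191 193 195  73  76  75  78  74 197 195 197 195 196
 201 200 199]
222 [189 192 191 192 194 191 194 196  94  81  81  80  84 197 194 195 197 197
 196 198 198]
```

The grip's dark band spans columns 243-262 around the predicted 252, so the jaws are aligned. Descend, grip and swing.

```bash
python3 -m crank '[[0.001,0,0.03,0,0,0],[0.001,0,0.06,0,0,0],[0.001,0,0.08,0,0,0],[0.001,0,0.087,0,0,0],[0.001,0,0.087,0,0,0]]'
python3 -m crank '[[0,0,0,0,0,0],[0,0,0,0,0,0],[0,0,0,0,0,0],[0,0,0,0,0,0],[0,0,0,0,0,0]]' -1 12
python3 -m crank '[[0.0003,0.0058,0,0,0,-0.1],[0.0012,0.0115,0,0,0,-0.2],[0.0026,0.0171,0,0,0,-0.3],[0.0046,0.0226,0,0,0,-0.4],[0.0071,0.0278,0,0,0,-0.5],[0.0101,0.0327,0,0,0,-0.6],[0.0136,0.0374,0,0,0,-0.7],[0.0176,0.0416,0,0,0,-0.8]]'
python3 -c "
from h import *
T=pose();d=T[:2,3]-[490.2,266.8];print(np.hypot(*d),np.degrees(np.arctan2(d[1],d[0]))%360-217.7,np.degrees(np.arctan2(T[1,1],T[0,1]))+52.3,ctrl.sense()['wrist_force'],ctrl.sense()['torque'])"
```

```text
time: 39.1
ee_pos: [443.0, 230.5, 63.6]
tcp_rot: [2.968, 1.007, -0.007]
wrist_force: [0.0, 0.8, -0.0]
finger_gap: 43.7
time: 39.52
ee_pos: [444.2, 230.2, 64.5]
tcp_rot: [2.967, 1.006, -0.004]
wrist_force: [1.1, -0.7, 2.4]
finger_gap: 15.7
time: 40.18
ee_pos: [483.5, 208.0, 64.7]
tcp_rot: [2.339, 2.089, -0.008]
wrist_force: [0.0, 1.6, -4.0]
finger_gap: 15.5
59.18974418688054 45.78659672232902 45.84137378776983 [ 2.97966768e-03  1.60619198e+00 -3.97576312e+00] [ 0.32369527 -0.15467678 -0.16606339]
```

```bash
python3 -m crank '[[0.0003,0.0058,0,0,0,-0.1],[0.0012,0.0115,0,0,0,-0.2],[0.0026,0.0171,0,0,0,-0.3],[0.0046,0.0226,0,0,0,-0.4],[0.0071,0.0278,0,0,0,-0.5],[0.0101,0.0327,0,0,0,-0.6],[0.0136,0.0374,0,0,0,-0.7],[0.0176,0.0416,0,0,0,-0.8]]'
python3 -m crank '[[0,0.001,0,0,0,-0.02],[0,0.002,0,0,0,-0.04],[0,0.002,0,0,0,-0.04]]'
python3 -c "
from h import *
T=pose();d=T[:2,3]-[490.2,266.8];print(np.hypot(*d),np.degrees(np.arctan2(d[1],d[0]))%360-217.7,np.degrees(np.arctan2(T[1,1],T[0,1]))+52.3,ctrl.sense()['wrist_force'],ctrl.sense()['torque'])"
```

```text
time: 40.85
ee_pos: [527.0, 220.3, 64.6]
tcp_rot: [1.337, 2.839, -0.012]
wrist_force: [-16.8, -7.8, 0.1]
finger_gap: 16.3
time: 41.1
ee_pos: [526.6, 220.3, 64.4]
tcp_rot: [1.282, 2.868, -0.019]
wrist_force: [-5.2, -2.2, 4.0]
finger_gap: 16.3
59.01506283526328 90.34823998093583 94.13932901537075 [-5.23803907 -2.17099374  4.03310847] [-0.578136    0.97095429 -0.29481414]
```

```bash
python3 -m crank '[[0,0,0,0,0,0.03],[0,0,0,0,0,0.03],[0,0,0,0,0,0.03],[0,0,0,0,0,0.03]]' 0
python3 -m crank '[[0,0,-0.03,0,0,0],[0,0,-0.07,0,0,0],[0,0,-0.11,0,0,0],[0,0,-0.15,0,0,0],[0,0,-0.17,0,0,0],[0,0,-0.17,0,0,0],[0,0,-0.17,0,0,0]]'
python3 - <<'E'
from h import *
im,T=snap("wrist","w15.png"); g=cv2.cvtColor(im,cv2.COLOR_RGB2GRAY).astype(np.float32)
def samp(p): u,v=pix("wrist",T,p); return int(g[int(round(v)),int(round(u))]) if 0<=u<512 and 0<=v<384 else -1
V=np.array([490.2,266.8])
for r in(40,55,68):
    pr=[(a,samp([*(V+r*np.array([np.cos(np.radians(217.7+a)),np.sin(np.radians(217.7+a))])),86])) for a in range(65,113,1)]
    k=[a for a,x in pr if 0<=x<95]; print(r,k[:1],k[-1:],np.mean(k) if k else None)
print(rec("wrist","valve_tip",T), V+60*np.array([.611,-.7915]))
print(rec("wrist","lid_knob",T),ring(im,T,(617,105),(16,),114,span=8),pix("wrist",T,[617,105,114]))
print(pose()[:3,3].round())
E
```

```text
time: 41.43
ee_pos: [527.0, 220.4, 64.7]
tcp_rot: [1.323, 2.848, -0.018]
wrist_force: [0.3, -0.7, 0.7]
finger_gap: 40.9
time: 42.02
ee_pos: [528.2, 222.4, 235.8]
tcp_rot: [1.323, 2.846, -0.016]
wrist_force: [0.1, -0.5, -0.8]
finger_gap: 44.3
40 [81] [100] 90.5
55 [82] [97] 89.5
68 [84] [96] 90.0
[(array([509.3, 243.2,  87.3]), 0.86)] [526.86 219.31]
[(array([608.7, 127.1,  75.4]), 0.83)] (np.float32(15549.616), np.int64(617), np.int64(107)) [245.86637084 318.76710249]
[527. 222. 233.]
```

```bash
python3 -m crank '[[0,0,-0.02,0,0,0.12],[0,0,-0.04,0,0,0.24],[0,0,-0.06,0,0,0.36],[0,0,-0.07,0,0,0.48],[0,0,-0.07,0,0,0.60],[0,0,-0.07,0,0,0.72],[0,0,-0.07,0,0,0.84],[0,0,-0.07,0,0,0.96]]'
python3 -m crank '[[0,0,0,0,0,0.12],[0,0,0,0,0,0.24],[0,0,0,0,0,0.36],[0,0,0,0,0,0.48],[0,0,0,0,0,0.60],[0,0,0,0,0,0.72],[0,0,0,0,0,0.84],[0,0,0,0,0,0.96]]'
python3 -m crank '[[-0.03,0,0,0,0,0.1],[-0.06,0,0,0,0,0.2],[-0.09,0,0,0,0,0.3],[-0.11,0,0,0,0,0.3],[-0.11,0,0,0,0,0.3],[-0.11,0,0,0,0,0.3]]'
python3 - <<'E'
from h import *
im,T=snap("wrist","w16.png"); P=pose(); print(P[:3,3].round(),np.degrees(np.arctan2(P[1,1],P[0,1])))
print("knob",ring(im,T,(617,105),(16,),114,span=8),pix("wrist",T,[617,105,114]))
print("lid",ring(im,T,(617,105),(85,),78,span=8))
b=ring(im,T,(519,359),(30.5,34),79,span=6); print(b,dial(im,T,b[1:]),dial(im,T,(519.5,359)))
for x in (572,615,655): print("cup thru lid",ring(im,T,(x,104),(15.5,18),50,span=6))
im,T=snap("top"); print("top knob",ring(im,T,(615,105),(16,),114,span=10,n="top"),"lid",ring(im,T,(615,105),(85,),78,span=10,n="top"))
for k in("flask_a","tube_rack"): print(rec("top",k,T))
E
```

```text
time: 42.83
ee_pos: [526.7, 222.0, 301.6]
tcp_rot: [2.491, 1.905, -0.023]
wrist_force: [-0.4, -0.1, -0.9]
finger_gap: 43.9
time: 43.5
ee_pos: [526.1, 221.5, 299.8]
tcp_rot: [3.084, 0.53, -0.021]
wrist_force: [0.6, -0.8, -0.0]
finger_gap: 44.4
time: 44.0
ee_pos: [421.8, 184.4, 300.8]
tcp_rot: [3.126, 0.064, -0.019]
wrist_force: [0.4, -0.2, 0.3]
finger_gap: 43.7
[423. 185. 301.] -87.67969410325182
knob (np.float32(11.115234), np.int64(609), np.int64(101)) [341.51463922 -30.08230353]
lid (np.float32(8259.956), np.int64(619), np.int64(105))
(np.float32(61100.234), np.int64(519), np.int64(361)) (np.float64(3.097), np.float64(3.157), np.float64(0.06)) (np.float64(3.234), np.float64(3.23), np.float64(-0.003))
cup thru lid (np.float32(3904.1572), np.int64(571), np.int64(104))
cup thru lid (np.float32(4136.4165), np.int64(621), np.int64(101))
cup thru lid (np.float32(0.0), np.int64(661), np.int64(110))
top knob (np.float32(34908.977), np.int64(616), np.int64(105)) lid (np.float32(15632.414), np.int64(605), np.int64(115))
[(array([ 732.2, -306.4,   41.1]), 0.9), (array([ 743. , -178.4,   49. ]), 0.63)]
[(array([758.6, -45.1,  82. ]), 0.96)]
```

```bash
python3 -c "
from h import *
print(ctrl.hand_in())"
```

```text
the job is handed in; nothing more can be done
None
```

The job is handed in after about 44 s of robot time. All three cups are in the chamber under the lid, the gauge is set and locked, and the valve is open.

- **Cups:** Three white cups were on the mat, and a fourth was absent. All three went into the chamber. A picture taken during the work shows two of them upright; the third was released at floor height and shows only through the lid. The coloured look-alikes were left alone.
- **Lid:** It lies about 1–2 mm off the chamber centre by the wrist camera. The top camera puts the knob about 3 mm from its own fit of the rim. It met the rim with a brief push of about 34 N, since the knob had slipped roughly 5 mm in the grip.
- **Regulator:** I slackened the ring by about 1.17 rad and turned the adjuster about 0.67 rad, with roughly 0.09 N m at the wrist at the one check. I then tightened the ring to its stop, where the torque rose to 1.08 N m. The picture after tightening shows the needle on the set hand.
- **Valve:** Opened last, to its hard stop. The handle measured 90° in the wrist picture afterwards.
- **Glassware and rack:** The top camera's readings moved by no more than about 4 mm, which is within its noise.

**Checks that disagreed:**
- The last numeric dial readings ran from -0.003 to +0.06 rad, depending on the dial centre assumed.
- The final fit of the lid's edge in the top view was about 15 mm off the knob fit. The recogniser's last valve-tip and lid-knob positions were also off. I took the knob fits and the measured handle angle instead.
- The 16-picture limit meant that the valve opening and the final state were checked only by numbers, not by eye.

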